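# Set out the sample boards to air and nest their soaking tumblers

## Task

The sample boards have stood in the metal tumblers long enough. Lay the steel stop bar between the two front rows of pins on the leaning stand, centred and flat on the base plate; then take each board out of its tumbler and lean it back against the stand's rail, side by side, its foot on the plate against the bar so that it cannot slide. Nest all four tumblers upright one in another in the round holder, lowering each gently until its collar just rests, never ramming it, and leave the bottle where it stands.

Things in the scene. Friction and masses are not known exactly. Their poses are not given: they have to be found in the camera images.
- stand: Leaning stand, fixed: aluminium base plate, 8 mm thick, with three rows of two steel pins, two end pins and a rail behind. Origin: on the bench at mid width, under the rear face of the stop bar when in the front setting. x points from the pins back to the rail, y along the rail, z up. The plate reaches from x = -48 to 102, y = -130 to 130 mm; its top is at z = 8 mm.
- seat (a point): Front setting of the stand: on the plate's top, midway between the first and second rows of pins, where the middle of the stop bar's underside belongs (stand x = -9, z = 8 mm; same axes). Pins: 10 mm thick, round tops at stand z = 31 mm, at y = -96 and 96 mm; rows at x = -25.5, 7.5 and 40.5 mm, 23 mm clear. End pins alike at x = -9, y = -118.5 and 118.5 mm hold the bar endways (7 mm play). The rear setting, between rows two and three, is not wanted.
- rail (a point): Middle of the stand's round steel rail: 16 mm thick, axis at stand x = 68, z = 130 mm, free from y = -106 to 106 mm; same axes as the stand. A board leaning on it with its foot against the bar in the front setting stands 22 degrees off upright: middle of its foot end at stand x = 5, z = 10 mm, middle of its top end at x = 87, z = 214 mm.
- stop_bar: Dark steel bar, 18 mm wide (its x), 220 mm long (its y), 30 mm high (its z), 0.3 kg, lying on the bench in front of the stand. Origin: centre of its underside. Either end may lie at either side.
- tumbler0: Aluminium tumbler, 95 mm high, 0.28 kg. Tapered body, 41 mm across at the foot, 57 mm at 57 mm height; above it a straight collar, 68 mm across outside, 62 mm inside, up to the rim. Floor 5 mm thick. Origin: centre of the underside, z up. Nested, the collar's underside rests on the rim below, so each stands 38 mm above the one it is in, with 2 mm play. It may hold a board or be empty.
- tumbler1: Aluminium tumbler, 95 mm high, 0.28 kg. Tapered body, 41 mm across at the foot, 57 mm at 57 mm height; above it a straight collar, 68 mm across outside, 62 mm inside, up to the rim. Floor 5 mm thick. Origin: centre of the underside, z up. Nested, the collar's underside rests on the rim below, so each stands 38 mm above the one it is in, with 2 mm play. It may hold a board or be empty.
- tumbler2: Aluminium tumbler, 95 mm high, 0.28 kg. Tapered body, 41 mm across at the foot, 57 mm at 57 mm height; above it a straight collar, 68 mm across outside, 62 mm inside, up to the rim. Floor 5 mm thick. Origin: centre of the underside, z up. Nested, the collar's underside rests on the rim below, so each stands 38 mm above the one it is in, with 2 mm play. It may hold a board or be empty.
- tumbler3: Aluminium tumbler, 95 mm high, 0.28 kg. Tapered body, 41 mm across at the foot, 57 mm at 57 mm height; above it a straight collar, 68 mm across outside, 62 mm inside, up to the rim. Floor 5 mm thick. Origin: centre of the underside, z up. Nested, the collar's underside rests on the rim below, so each stands 38 mm above the one it is in, with 2 mm play. It may hold a board or be empty.
- board0: Plain plywood sample board, 10 mm thick (its x), 32 mm wide (its y), 220 mm long (its z), 0.05 kg. Origin: centre of its foot end; z runs up its length. At the start it stands loosely in tumbler0, leaning about 15 degrees towards its +x side against the rim, top some 215 mm above the bench. The two faces are alike. Two to four boards are there.
- board0_top (a point): Centre of the upper end of board0, 220 mm from its foot.
- board1: Plain plywood sample board, 10 mm thick (its x), 32 mm wide (its y), 220 mm long (its z), 0.05 kg. Origin: centre of its foot end; z runs up its length. At the start it stands loosely in tumbler1, leaning about 15 degrees towards its +x side against the rim, top some 215 mm above the bench. The two faces are alike. Two to four boards are there.
- board1_top (a point): Centre of the upper end of board1, 220 mm from its foot.
- board2: Plain plywood sample board, 10 mm thick (its x), 32 mm wide (its y), 220 mm long (its z), 0.05 kg. Origin: centre of its foot end; z runs up its length. At the start it stands loosely in tumbler2, leaning about 15 degrees towards its +x side against the rim, top some 215 mm above the bench. The two faces are alike. Two to four boards are there.
- board2_top (a point): Centre of the upper end of board2, 220 mm from its foot.
- board3: Plain plywood sample board, 10 mm thick (its x), 32 mm wide (its y), 220 mm long (its z), 0.05 kg. Origin: centre of its foot end; z runs up its length. At the start it stands loosely in tumbler3, leaning about 15 degrees towards its +x side against the rim, top some 215 mm above the bench. The two faces are alike. Two to four boards are there.
- board3_top (a point): Centre of the upper end of board3, 220 mm from its foot.
- holder: Tumbler holder, fixed to the bench: a round dark steel sleeve, 68 mm across outside and 62 mm inside, open at the top, on an 86 mm round plate. Origin: on the bench top under the middle of the sleeve, z up. Its rim is at z = 66 mm; the first tumbler's collar rests on this rim, its foot then 9 mm above the bench, the others' 47, 85 and 123 mm.
- solvent_bottle: White squeeze bottle with a red spout cap, 46 mm across, 130 mm high, standing behind the stand; not to be disturbed. Origin: centre of its underside.
Not all that is in view belongs to the job. What is shaped like the tumbler0 but blue is not meant.

How it is judged:
By the outcome, as a careful person would: the job done as asked, in the order asked, and still so for the second after the job is handed in, with the robot touching nothing.
Of board0, board1, board2, board3 only 2 to 4 are there at a start; the rules pass over those that are not, and their reading is None.
At some moment in a run one of stop_bar may be knocked a few centimetres aside while the robot is not near it.
It also fails if it takes over 210 s, if anything falls off the work surface, if the arm or the gripper's body presses on something with over 40 N, if the wrist force passes 120 N, or if a joint passes its speed limit or range.

## Robot

A 6-joint arm with a two-finger parallel gripper is mounted at the origin on a cart in front of the work surface, level with it; the furniture and walls round the work are solid. World frame = base frame: x ahead of the robot, y to its left, z up, the work surface at z = 0. Lengths are in m, angles in rad, forces in N, time in s.
With the tool pointing down it reaches from about 0.25 to 0.775 m from the base axis. Payload 4 kg.
Tool frame: the origin (TCP) lies at the very end of the fingers, on their centre line; the grasp point (between the pads) lies 19 mm behind it (robot.grip_point_offset is the distance from the TCP to the grasp point, in m); z points along the fingers, x is the direction in which the jaws open and shut, and the axes are right-handed (so a half turn about z gives the same grasp; the last joint's range is limited). The gripper opens to 94 mm and grips with 3 to 60 N. Pads are 16 mm wide; open, the fingers measure 119 mm over their backs; the gripper's body (75 mm by 177 mm) begins 78 mm behind the grasp point.
Start: joints at [1.064, 0.087, 1.371, -0, 1.684, -0.103], TCP at [0.216, 0.506, 0.206] pointing down, gripper open.
Joint ranges: [-3.1, 3.1], [-0.76, 2.03], [0.27, 2.55], [-1.08, 4.22], [0.17, 2.65], [-2.57, 2.57]. Speed limits (rad/s): [2.79, 2.79, 3.14, 3.14, 3.14, 3.14].

## Interface

Orientations are given as [roll, pitch, yaw] about the fixed x, y, z axes, in that order (R = Rz(yaw) Ry(pitch) Rx(roll)).
In Python, from bench import robot gives the robot as it stands.
- The arm moves only by the shell command python3 -m inch 'ROWS'. ROWS is text: rows parted by semicolons, each of 5 numbers parted by spaces: the shift along the tool's x, y, z in cm, then the turn about the tool's z in rad, then the closure, from 0 (fully open) to 1 (shut). In form: tx ty tz spin claw; .... A call has 1 to 20 rows; each row is the pose to reach, as a shift and turn from the pose measured when the call began, along the tool's axes at that moment; what a row does not reach only later rows make up. A row lasts 1/12 s, in which the tool goes at most 41.7 mm and 7.16 degrees, less where a joint would pass 70% of its speed; a pose out of reach is approached as far as the arm can. A call with a gripper value outside its range is refused whole. The fingers move at their own pace and stop on an object; the grip force is fixed at half the most. Time passes only in rows, so rows that repeat a pose let the fingers close. It gives the time, the measured TCP pose, the force and the opening at its end, in the units of the state.
- robot.get_obs(): the state, without advancing time (a new reading comes with each control period).
- robot.snapshot(name): name is "side" or "top" or "wrist"; returns (picture, depth): 420x560x3 uint8, blue, green, red; 420x560 float32, m along the optical axis (not along the pixel's ray), 0 where there is no reading.
- robot.camera_info(name): a dict with "K" (3x3 intrinsics, pixels), "extrinsics" (4x4, takes a point from world to camera coordinates); the wrist camera has in their place "mount" (4x4, takes a point from camera to tool coordinates, whose origin is the TCP and whose axes are the tool frame's). Camera axes: x right, y down, z forward; pixel columns grow to the right and rows downward; lengths in m; the calibration is good to about 2 mm. A picture is of the moment at which its call begins: read the wrist's pose just before it. camera_info takes no time and is no camera call.
- robot.close_job(): hands the job in, once; it reports no verdict.
The state is a dict: "time": time; "joint_positions": joint angles; "qvel": joint speeds; "joint_torque": joint torques, N m; "tool_pos": TCP position; "ee_rot": TCP orientation; "wrist_force": force on the tool from outside, world axes, zero at the start; "wrist_torque": the same for the moment, N m; "width": finger opening in m.
Only numpy, scipy, OpenCV 4.12 (cv2) and the standard library are available. Lean on these libraries where they do the work, as an engineer would, in place of code of your own. Each camera call takes 0.05 s, during which the arm holds its last target.

## Working session

There is one attempt and no reset: what is moved stays moved. The work goes in short steps, Python scripts to look and compute and a shell command to move; the robot and the scene stay as the last step left them, time stands still between calls to the robot, and variables do not carry over. Pictures are saved under pics/ and viewed, and the job is handed in when it is done.

```bash
ls; mkdir -p pics
python3 - <<'E'
from bench import robot
import cv2
print(robot.get_obs())
for n in ("side","top","wrist"):
    im,d=robot.snapshot(n); cv2.imwrite(f"pics/{n}0.png",im)
    print(n,robot.camera_info(n))
E
```

```text
pics
{'time': 0.0, 'joint_positions': array([ 1.06389536e+00,  8.79574487e-02,  1.37223788e+00, -2.22655698e-05,
        1.68360666e+00, -1.03095418e-01]), 'qvel': array([ 0.00202242,  0.00056844, -0.0014437 ,  0.00096664, -0.00049239,
        0.0006785 ]), 'joint_torque': array([ 3.41645227e-04, -3.40194833e+01, -3.02418745e+01,  7.19359796e-02,
        3.31833679e-02, -1.61422536e-04]), 'tool_pos': array([0.2158473 , 0.505278  , 0.20431116]), 'ee_rot': array([-3.14138730e+00,  2.19987992e-03,  1.16698852e+00]), 'wrist_force': array([-0.47782311, -0.82857777, -0.4713299 ]), 'wrist_torque': array([-0.00677554, -0.02370196, -0.00047893]), 'width': 0.09399533935879206}
side {'K': array([[521.37006833,   0.        , 274.32551715],
       [  0.        , 521.37006833, 207.50285662],
       [  0.        ,   0.        ,   1.        ]]), 'extrinsics': array([[ 5.52225434e-01, -8.33694796e-01,  2.38196174e-04,
        -4.31873234e-01],
       [-6.99806073e-01, -4.63695041e-01, -5.43376820e-01,
         4.63629617e-01],
       [ 4.53120878e-01,  2.99899809e-01, -8.39488877e-01,
         1.1079
[... 436 characters left out ...]
9302e-01],
       [ 2.02049013e-01, -5.14539171e-03, -9.79361895e-01,
         1.05588107e+00],
       [ 0.00000000e+00,  0.00000000e+00,  0.00000000e+00,
         1.00000000e+00]])}
wrist {'K': array([[316.52783415,   0.        , 280.99333066],
       [  0.        , 316.52783415, 210.11700649],
       [  0.        ,   0.        ,   1.        ]]), 'mount': array([[ 9.99999799e-01,  5.96294992e-04, -2.16972151e-04,
         6.10728556e-04],
       [-5.21137968e-04,  9.66858951e-01,  2.55310589e-01,
        -7.46008676e-02],
       [ 3.62021891e-04, -2.55310424e-01,  9.66859067e-01,
        -1.80014736e-01],
       [ 0.00000000e+00,  0.00000000e+00,  0.00000000e+00,
         1.00000000e+00]])}
```

View pics/side0.png

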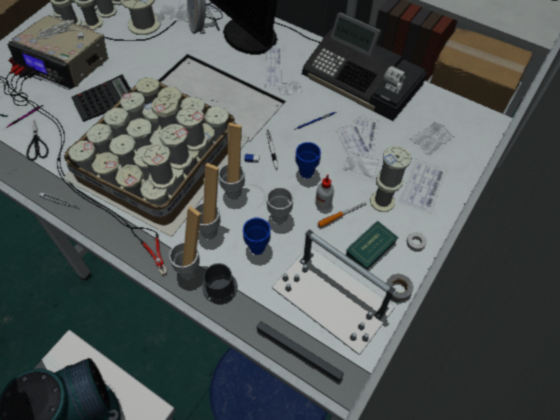

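View pics/top0.png

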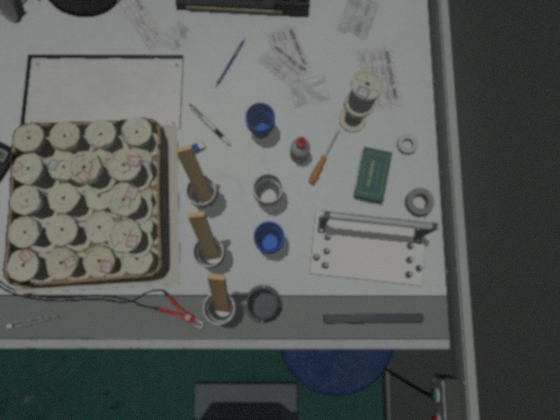

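View pics/wrist0.png

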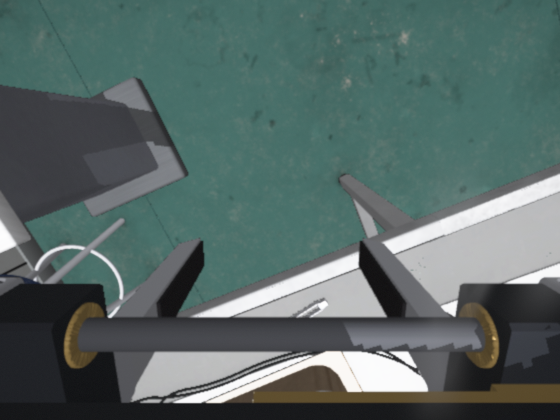

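Three boards stand in tumblers at top-view (203,190), (209,250), (220,305). The empty tumbler is at (268,190), the holder at (264,303), the bar at (373,318) and the stand around (370,245). The blue cups at (260,120) and (269,238) are decoys.

```bash
cat > h.py <<'E'
from bench import robot
import numpy as np, cv2
from scipy.spatial.transform import Rotation as R
def cam(n,obs=None):
    c=robot.camera_info(n); K=c['K']
    if 'extrinsics' in c: T=np.linalg.inv(c['extrinsics'])
    else:
        obs=obs or robot.get_obs()
        W=np.eye(4);W[:3,:3]=R.from_euler('xyz',obs['ee_rot']).as_matrix();W[:3,3]=obs['tool_pos']
        T=W@c['mount']
    return K,T
def cloud(n,d,KT):
    K,T=KT; v,u=np.mgrid[:d.shape[0],:d.shape[1]]
    p=np.stack([(u-K[0,2])/K[0,0]*d,(v-K[1,2])/K[1,1]*d,d],-1)
    return p@T[:3,:3].T+T[:3,3]
def ray(uv,z,KT):
    K,T=KT; uv=np.atleast_2d(uv).astype(float)
    r=np.c_[(uv[:,0]-K[0,2])/K[0,0],(uv[:,1]-K[1,2])/K[1,1],np.ones(len(uv))]@T[:3,:3].T
    s=(z-T[2,3])/r[:,2]; return T[:3,3]+s[:,None]*r
def proj(p,KT):
    K,T=KT; q=(np.atleast_2d(p)-T[:3,3])@T[:3,:3]; q=q@K.T; return q[:,:2]/q[:,2:]
def shot(n,name=None):
    o=robot.get_obs(); im,d=robot.snapshot(n); KT=cam(n,o)
    if name: cv2.imwrite(f"pics/{name}.png",im)
    return im,d,KT
E
python3 - <<'E'
from h import *
im,d,KT=shot('top'); 
np.savez('top0.npz',im=im,d=d); 
im2,d2,KT2=shot('side'); np.savez('side0.npz',im=im2,d=d2)
cv2.imwrite('pics/topz.png',cv2.resize(im[90:340,170:450],None,fx=2.8,fy=2.4,interpolation=cv2.INTER_CUBIC)[:600])
cv2.imwrite('pics/sidez.png',cv2.resize(im2[110:390,150:430],(600,600),interpolation=cv2.INTER_CUBIC))
P=cloud('top',d,KT)
for uv in [(203,190),(209,250),(220,305),(268,190),(264,303),(340,318),(373,318),(410,318),(370,250),(370,225),(190,155),(199,220),(217,280),(265,285),(250,180)]:
    print(uv,P[uv[1],uv[0]].round(4))
E
```

```text
(203, 190) [0.6798 0.0627 0.059 ]
(209, 250) [0.5436 0.0454 0.0575]
(220, 305) [0.4241 0.019  0.0507]
(268, 190) [ 0.6926 -0.0837  0.0063]
(264, 303) [ 0.4289 -0.0759  0.0068]
(340, 318) [ 0.3962 -0.2446  0.0309]
(373, 318) [ 0.3961 -0.318   0.0287]
(410, 318) [ 0.3962 -0.3992  0.0321]
(370, 250) [ 0.5495 -0.3205  0.0093]
(370, 225) [ 0.6075 -0.3221  0.0125]
(190, 155) [0.7205 0.0711 0.1924]
(199, 220) [0.5854 0.0471 0.2021]
(217, 280) [0.4691 0.0081 0.2109]
(265, 285) [ 0.4694 -0.0779  0.0063]
(250, 180) [ 7.186e-01 -4.030e-02  3.000e-04]
```

View pics/topz.png

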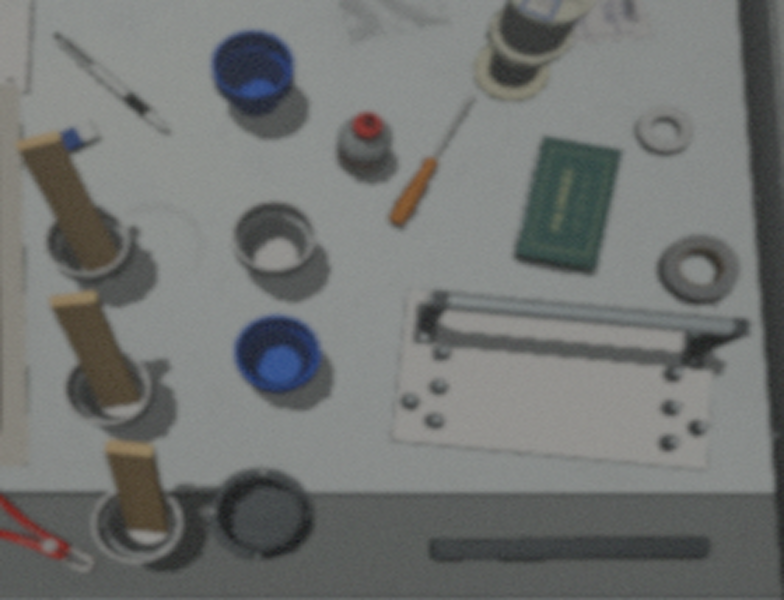

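View pics/sidez.png

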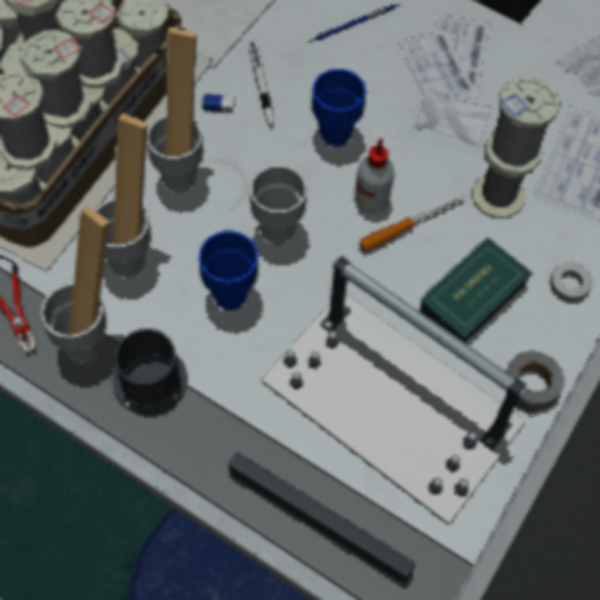

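Run:
```python
from h import *
z=np.load('top0.npz'); im,d=z['im'],z['d']; KT=cam('top'); P=cloud('top',d,KT)
X,Y,Z=P[...,0],P[...,1],P[...,2]
def rect(m,name):
    pts=P[m][:,:2].astype(np.float32); r=cv2.minAreaRect(pts*1000); print(name,m.sum(),'c',np.round(r[0],1),'size',np.round(r[1],1),'ang',round(r[2],2),'zmean',Z[m].mean().round(4))
rect((abs(X-.396)<.05)&(abs(Y+.32)<.13)&(Z>.02)&(Z<.045),'bar')
g=cv2.cvtColor(im,cv2.COLOR_BGR2GRAY)
print(g[240,370],g[290,370],im[240,370],im[290,370])
m=(abs(X-.58)<.1)&(abs(Y+.32)<.16)&(Z>.105)&(Z<.16); rect(m,'rail')
# circles: rims
for nm,c,h,(lo,hi) in [('t0',(.68,.06),.095,(.085,.105)),('t1',(.545,.04),.095,(.085,.105)),('t2',(.43,.02),.095,(.085,.105)),('te',(.69,-.085),.095,(.085,.105)),('hold',(.43,-.077),.066,(.056,.076))]:
    m=(np.hypot(X-c[0],Y-c[1])<.055)&(Z>lo)&(Z<hi)
    pts=P[m][:,:2]; (cx,cy),r=cv2.minEnclosingCircle((pts*1000).astype(np.float32)); print(nm,m.sum(),round(cx,1),round(cy,1),round(r,1))
# boards
hsv=cv2.cvtColor(im,cv2.COLOR_BGR2HSV)
for nm,c in [('b0',(.72,.07)),('b1',(.585,.047)),('b2',(.469,.008))]:
    m=(np.hypot(X-c[0],Y-c[1])<.07)&(Z>.11)&(Z<.24)
    p=P[m]; top=p[p[:,2]>.205]
    print(nm,m.sum(),p[:,2].max(),len(top),top.mean(0).round(4))
    n=p.mean(0);u,s,v=np.linalg.svd(p-n,full_matrices=False);print(' axis',v[0].round(3),'y',v[1].round(3),'n',v[2].round(3),'mean',n.round(4),s.round(3))
    r=cv2.minAreaRect((top[:,:2]*1000).astype(np.float32));print(r)
```

```text
bar 833 c [ 397.4 -318.3] size [ 18.  218.6] ang 0.71 zmean 0.03
141 138 [138 141 143] [138 139 136]
rail 1255 c [ 580.3 -339.7] size [280.4 199.2] ang 89.96 zmean 0.1301
t0 228 672.7 63.3 34.2
t1 210 537.7 44.0 34.0
t2 196 419.7 18.0 34.1
te 177 678.1 -83.2 34.2
hold 144 428.7 -71.9 33.9
b0 571 0.22198661099211736 147 [0.7241 0.0801 0.2149]
 axis [-0.279 -0.09  -0.956] y [ 0.33  -0.944 -0.007] n [-0.902 -0.317  0.293] mean [0.7113 0.076  0.1733] [0.848 0.226 0.053]
((724.7604370117188, 80.69746398925781), (16.385730743408203, 31.850690841674805), 18.721120834350586)
b1 503 0.22184349872339348 144 [0.592  0.0517 0.2152]
 axis [-0.296 -0.052 -0.954] y [-0.178  0.984  0.002] n [ 0.938  0.171 -0.301] mean [0.5791 0.0492 0.1757] [0.798 0.22  0.053]
((592.6918334960938, 52.083160400390625), (15.224347114562988, 32.51531219482422), 10.664101600646973)
b2 401 0.22247142377368023 133 [0.4742 0.0105 0.2163]
 axis [-0.304  0.033 -0.952] y [-0.078 -0.997 -0.01 ] n [ 0.949 -0.072 -0.306] mean [0.4613 0.0114 0.1783] [0.735 0.197 0.051]
((474.22125244140625, 10.596721649169922), (32.04730987548828, 13.925134658813477), 81.80647277832031)
```

Run:
```python
from h import *
from scipy import ndimage as ni
z=np.load('top0.npz'); im,d=z['im'],z['d']; KT=cam('top'); P=cloud('top',d,KT)
X,Y,Z=P[...,0],P[...,1],P[...,2]
def rect(m,name):
    pts=P[m][:,:2].astype(np.float32); r=cv2.minAreaRect(pts*1000); print(name,m.sum(),'c',np.round(r[0],1),'size',np.round(r[1],1),'ang',round(r[2],2),'zmean',Z[m].mean().round(4))
reg=(X>.46)&(X<.68)&(Y<-.17)&(Y>-.465)
rail=reg&(Z>.115)&(Z<.15)&(X>.57); rect(rail,'rail')
p=P[rail]; k=np.polyfit(p[:,1],p[:,0],1); print('rail yaw',np.degrees(np.arctan(-k[0])),'x at -.32',np.polyval(k,-.32), 'y',p[:,1].min(),p[:,1].max())
plate=reg&(Z>.004)&(Z<.012); l,n=ni.label(plate); s=ni.sum(plate,l,range(1,n+1)); rect(l==1+np.argmax(s),'plate')
pins=reg&(Z>.02)&(Z<.036)&(X<.62); l,n=ni.label(pins)
for i in range(1,n+1):
    q=P[l==i]
    if len(q)>3: print('pin',len(q),((q[:,:2].max(0)+q[:,:2].min(0))/2).round(4),q[:,2].max().round(4))
```

```text
rail 883 c [ 598.2 -319.4] size [240.6  16.8] ang 83.71 zmean 0.1361
rail yaw -6.128900478203129 x at -.32 0.5971678346824091 y -0.4392132157972822 -0.19953734471139578
plate 5603 c [ 558.4 -315.3] size [261.  152.3] ang 83.62 zmean 0.0082
pin 5 [ 0.6025 -0.2087] 0.03
pin 20 [ 0.5853 -0.4295] 0.0355
pin 16 [ 0.5804 -0.2207] 0.0343
pin 18 [ 0.5599 -0.4116] 0.0334
pin 18 [ 0.5476 -0.2171] 0.0348
pin 18 [ 0.5338 -0.1938] 0.0359
pin 19 [ 0.5273 -0.4075] 0.0341
pin 18 [ 0.5155 -0.2138] 0.0329
pin 21 [ 0.509  -0.4289] 0.0334
pin 21 [ 0.4953 -0.4049] 0.0322
```

Run:
```python
from h import *
M=np.array([[40.5,96],[40.5,-96],[7.5,-96],[7.5,96],[-9,118.5],[-25.5,96],[-9,-118.5],[-25.5,-96]])/1e3
W=np.array([[.5804,-.2207],[.5599,-.4116],[.5273,-.4075],[.5476,-.2171],[.5338,-.1938],[.5155,-.2138],[.509,-.4289],[.4953,-.4049]])
mc,wc=M.mean(0),W.mean(0); A=(M-mc);B=(W-wc)
th=np.arctan2((A[:,0]*B[:,1]-A[:,1]*B[:,0]).sum(),(A*B).sum())
Rm=np.array([[np.cos(th),-np.sin(th)],[np.sin(th),np.cos(th)]]); t=wc-Rm@mc
print('yaw',th,np.degrees(th),'t',t); print(((M@Rm.T+t)-W).round(4))
np.savez('stand.npz',th=th,t=t)
for p in [(-.009,0),(.027,0),(.068,0),(.080,0)]: print(p,Rm@p+t)
```

```text
yaw -0.10561737597125781 -6.051429886399506 t [ 0.53024381 -0.3119317 ]
[[ 0.0002 -0.    ]
 [ 0.0005 -0.0001]
 [ 0.0003 -0.0007]
 [ 0.0002 -0.0002]
 [-0.      0.0007]
 [-0.0005  0.    ]
 [-0.0002  0.0001]
 [-0.0005  0.0002]]
(-0.009, 0) [ 0.52129396 -0.31098291]
(0.027, 0) [ 0.55709335 -0.31477807]
(0.068, 0) [ 0.59786489 -0.31910034]
(0.08, 0) [ 0.60979802 -0.32036539]
```

```bash
cat >> h.py <<'E'
def rows(*targets):
    """targets (x,y,z,yaw); prints tool shift cm and spin"""
    o=robot.get_obs(); Rm=R.from_euler('xyz',o['ee_rot']).as_matrix(); y0=np.arctan2(Rm[1,0],Rm[0,0])
    for x,y,z,yaw in targets:
        s=Rm.T@(np.array([x,y,z])-o['tool_pos'])*100
        dy=(yaw-y0+np.pi)%(2*np.pi)-np.pi
        print('%.2f %.2f %.2f %.3f'%(*s,-dy))
def st():
    o=robot.get_obs(); print('t %.2f'%o['time'],'tcp',o['tool_pos'].round(4),'rpy',o['ee_rot'].round(4),'F',o['wrist_force'].round(1),'w %.4f'%o['width'],'q',o['joint_positions'].round(2))
S=lambda: np.load('stand.npz')
def stand(px,py):
    s=S(); th=float(s['th']); return np.array([[np.cos(th),-np.sin(th)],[np.sin(th),np.cos(th)]])@[px,py]+s['t']
E
python3 - <<'E'
from h import *
rows((.3974,-.3183,.25,.0124),(.3974,-.3183,.12,.0124))
E
```

```text
-68.63 49.05 -4.44 1.155
-68.62 49.05 8.56 1.155
```

```bash
python3 -m inch '-10 7 -4.4 0.2 0; -68.6 49 -4.4 1.155 0.4; -68.6 49 -4.4 1.155 0.4; -68.6 49 -4.4 1.155 0.4; -68.6 49 -4.4 1.155 0.4; -68.6 49 -4.4 1.155 0.4; -68.6 49 -4.4 1.155 0.4; -68.6 49 -4.4 1.155 0.4; -68.6 49 -4.4 1.155 0.4; -68.6 49 -4.4 1.155 0.4; -68.6 49 -4.4 1.155 0.4; -68.6 49 -4.4 1.155 0.4; -68.6 49 -4.4 1.155 0.4; -68.6 49 -4.4 1.155 0.4; -68.6 49 -4.4 1.155 0.4; -68.6 49 -4.4 1.155 0.4; -68.6 49 -4.4 1.155 0.4; -68.6 49 -4.4 1.155 0.4; -68.6 49 -4.4 1.155 0.4; -68.6 49 -4.4 1.155 0.4'
python3 - <<'E'
from h import *
st(); rows((.3974,-.3183,.12,.0124))
E
```

```text
time: 1.92
tool_pos: [0.3941, -0.3075, 0.249]
ee_rot: [3.141, 0.0, 0.011]
wrist_force: [-0.1, -0.2, 0.6]
width: 0.0565
t 1.92 tcp [ 0.3941 -0.3075  0.249 ] rpy [3.1408e+00 3.0000e-04 1.1200e-02] F [-0.1 -0.2  0.6] w 0.0565 q [-0.78 -0.03  1.4  -0.    1.77 -0.79]
0.32 1.08 12.90 -0.001
```

```bash
python3 -m inch '0.3 1.1 6 0 0.4; 0.3 1.1 6 0 0.4; 0.3 1.1 6 0 0.4'
python3 - <<'E'
from h import *
im,d,KT=shot('wrist','w1'); P=cloud('w',d,KT); X,Y,Z=P[...,0],P[...,1],P[...,2]
m=(d>0)&(abs(X-.397)<.03)&(abs(Y+.32)<.13)&(Z>.02)&(Z<.045)
print(m.sum(),cv2.minAreaRect((P[m][:,:2]*1000).astype(np.float32)),Z[m].mean())
m=(d>0)&(d<.2); print('near',m.sum())
st()
im,d,KT=shot('top','t1'); P=cloud('w',d,KT); X,Y,Z=P[...,0],P[...,1],P[...,2]
m=(d>0)&(abs(X-.397)<.05)&(abs(Y+.32)<.15)&(Z>.02)&(Z<.045)
print(m.sum())
E
```

```text
time: 2.17
tool_pos: [0.395, -0.3178, 0.1829]
ee_rot: [-3.134, 0.008, 0.009]
wrist_force: [0.3, 0.3, -0.9]
width: 0.0563
3297 ((397.8412170410156, -320.15606689453125), (18.00877571105957, 219.3071746826172), 0.7600724697113037) 0.030626215510351815
near 65022
t 2.22 tcp [ 0.3958 -0.3178  0.1859] rpy [-3.1373  0.0052  0.0101] F [-0.4 -0.1  1. ] w 0.0563 q [-0.79  0.    1.5  -0.    1.65 -0.8 ]
503
```

View pics/w1.png

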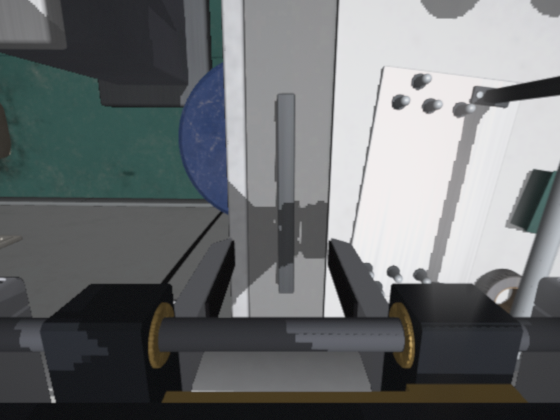

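Run:
```python
from h import *
rows((.3976,-.3190,.021,.0128))
```

```text
0.11 0.11 16.75 -0.002
```

```bash
python3 -m inch '0.1 0.1 4 0 0.4; 0.1 0.1 8 0 0.4; 0.1 0.1 12 0 0.4; 0.1 0.1 15 0 0.4; 0.1 0.1 16.5 0 0.4; 0.1 0.1 16.75 0 0.4; 0.1 0.1 16.75 0 0.4'
python3 - <<'E'
from h import *
st()
rows((.3976,-.3190,.021,.0128))
E
```

```text
time: 2.85
tool_pos: [0.3983, -0.3188, 0.0223]
ee_rot: [3.142, 0.001, 0.012]
wrist_force: [-0.1, 0.7, -0.6]
width: 0.0565
t 2.85 tcp [ 0.3983 -0.3188  0.0223] rpy [3.1415e+00 6.0000e-04 1.1900e-02] F [-0.1  0.7 -0.6] w 0.0565 q [-0.79  0.11  1.72 -0.    1.31 -0.8 ]
-0.07 0.02 0.13 -0.001
```

```bash
python3 -m inch '-0.05 0 0.1 0 0.9; -0.05 0 0.1 0 1; -0.05 0 0.1 0 1; -0.05 0 0.1 0 1; -0.05 0 0.1 0 1; -0.05 0 0.1 0 1; -0.05 0 0.1 0 1'; python3 -m inch '0 0 -2 0 1; 0 0 -4 0 1; 0 0 -7 0 1; 0 0 -7 0 1; 0 0 -7 0 1'
python3 - <<'E'
from h import *
st()
im,d,KT=shot('wrist','w2'); P=cloud('w',d,KT); X,Y,Z=P[...,0],P[...,1],P[...,2]
m=(d>0)&(abs(X-.398)<.012)&(abs(Y+.32)<.13)&(Z>.06)&(Z<.12)
print(m.sum(),cv2.minAreaRect((P[m][:,:2]*1000).astype(np.float32)),Z[m].mean())
p=P[m]; print(np.polyfit(p[:,1],p[:,2],1))
shot('side','s2')
E
```

```text
time: 3.43
tool_pos: [0.3981, -0.319, 0.0217]
ee_rot: [3.141, -0.0, 0.012]
wrist_force: [0.1, 0.2, 1.1]
width: 0.0179
time: 3.85
tool_pos: [0.3988, -0.3197, 0.0928]
ee_rot: [3.139, -0.002, 0.012]
wrist_force: [0.4, 0.3, -3.2]
width: 0.0177
t 3.85 tcp [ 0.3988 -0.3197  0.0928] rpy [ 3.1388e+00 -2.4000e-03  1.1800e-02] F [ 0.4  0.3 -3.2] w 0.0177 q [-0.79  0.05  1.64 -0.    1.45 -0.8 ]
9927 ((398.131103515625, -312.71875), (23.9531192779541, 204.94439697265625), 2.295100688934326) 0.10190117499899197
[-0.00449639  0.10058966]
```

View pics/w2.png

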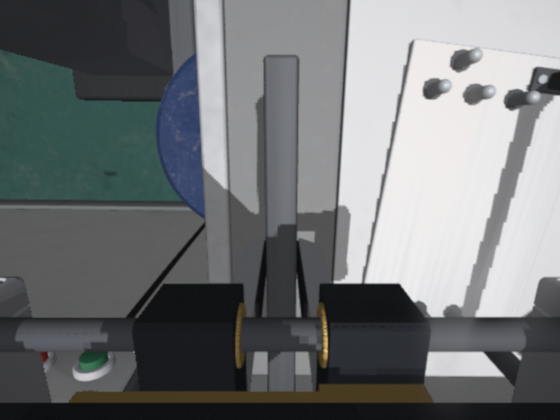

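View pics/s2.png

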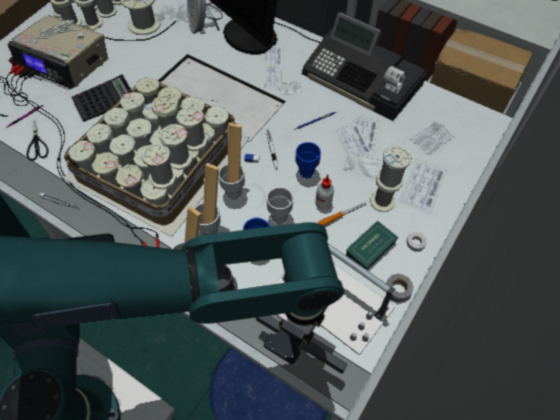

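Run:
```python
from h import *
rows((.5217,-.3110,.085,-.1056))
```

```text
12.46 -0.56 0.45 0.117
```

```bash
python3 -m inch '3 -0.2 0 0.03 1; 6 -0.3 0.2 0.117 1; 9.5 -0.5 0.4 0.117 1; 12 -0.56 0.45 0.117 1; 12.4 -0.56 0.45 0.117 1; 12.4 -0.56 0.45 0.117 1; 12.4 -0.56 0.45 0.117 1'
python3 - <<'E'
from h import *
st()
im,d,KT=shot('wrist','w3'); np.savez('w3.npz',im=im,d=d,K=KT[0],T=KT[1])
st()
E
```

```text
time: 4.53
tool_pos: [0.5196, -0.3103, 0.0825]
ee_rot: [-3.138, 0.007, -0.105]
wrist_force: [0.1, -0.2, -2.5]
width: 0.0175
t 4.53 tcp [ 0.5196 -0.3103  0.0825] rpy [-3.1381  0.0069 -0.1049] F [ 0.1 -0.2 -2.5] w 0.0175 q [-0.63  0.27  1.41 -0.    1.47 -0.53]
t 4.58 tcp [ 0.5194 -0.3106  0.0832] rpy [-3.1385  0.006  -0.1055] F [ 0.2 -0.6 -2.9] w 0.0174 q [-0.63  0.27  1.41 -0.    1.47 -0.53]
```

View pics/w3.png

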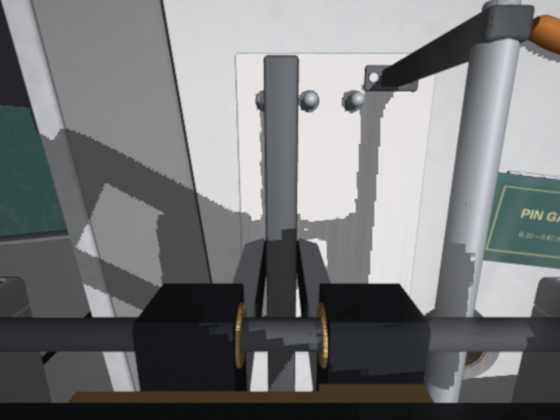

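Run:
```python
from h import *
z=np.load('w3.npz'); d=z['d']; KT=(z['K'],z['T']); P=cloud('w',d,KT); T=KT[1]
# tool frame coordinates
c=robot.camera_info('wrist')['mount']; K=KT[0]
v,u=np.mgrid[:420,:560]; q=np.stack([(u-K[0,2])/K[0,0]*d,(v-K[1,2])/K[1,1]*d,d],-1)@c[:3,:3].T+c[:3,3]
g=cv2.cvtColor(z['im'],cv2.COLOR_BGR2GRAY)
bar=(d>0)&(abs(u-282)<25)&(v<230)&(v>50)&(q[...,2]<.03)
p=q[bar]; k=np.polyfit(p[:,1],p[:,0],1); print('bar x in tool', np.polyval(k,[0,.096]),p[:,0].min(),p[:,0].max(),'yend',p[:,1].max(),'z',p[:,2].mean())
from scipy import ndimage as ni
W=P[...,2]; pins=(d>0)&(v>60)&(v<130)&(u>240)&(u<370)&(W>.018)&(W<.04)&~bar
l,n=ni.label(pins)
for i in range(1,n+1):
    m=l==i
    if m.sum()>15: print(m.sum(),'uv',u[m].mean().round(1),v[m].mean().round(1),'tool',q[m].min(0).round(4),q[m].max(0).round(4),'world max z',W[m].max().round(4))
for r in ((4.5),):pass
# plate edges at row 200 at z .008
m=(d>0)&(W>.003)&(W<.013)&(v>120)&(v<230)
print('plate tool x', [ (np.round(q[r][m[r]][:,0].min(),4),np.round(q[r][m[r]][:,0].max(),4)) for r in (130,180,220)])
```

```text
bar x in tool [-0.00073954 -0.00060528] -0.009917527921224925 0.008199843032249689 yend -0.017804557054513996 z -0.00892849022794308
72 uv 259.9 98.8 tool [-0.0174 -0.0979  0.0503] [-0.0135 -0.0886  0.0585] world max z 0.0327
178 uv 309.7 99.3 tool [ 0.0151 -0.098   0.0493] [ 0.0249 -0.0885  0.063 ] world max z 0.0334
204 uv 355.8 99.3 tool [ 0.048  -0.0981  0.049 ] [ 0.0578 -0.0884  0.0644] world max z 0.0335
plate tool x [(np.float64(-0.0346), np.float64(0.1139)), (np.float64(-0.1872), np.float64(0.1128)), (np.float64(-0.1735), np.float64(0.1128))]
```

```bash
python3 -m inch '0.38 0 0 0 1; 0.38 0 0 0 1; 0.38 0 0 0 1; 0.38 0 0 0 1'
cat > meas.py <<'E'
from h import *
from scipy import ndimage as ni
def meas(name):
    st(); im,d,KT=shot('wrist',name); st()
    P=cloud('w',d,KT); c=robot.camera_info('wrist')['mount']; K=KT[0]
    v,u=np.mgrid[:420,:560]; q=np.stack([(u-K[0,2])/K[0,0]*d,(v-K[1,2])/K[1,1]*d,d],-1)@c[:3,:3].T+c[:3,3]
    W=P[...,2]
    bar=(d>0)&(abs(u-282)<25)&(v<230)&(v>30)&(q[...,2]<.03)
    p=q[bar]; k=np.polyfit(p[:,1],p[:,0],1); print('bar x in tool', np.polyval(k,[0,-.1]),'yend',p[:,1].min(),'z',p[:,2].mean())
    pins=(d>0)&(v>30)&(v<160)&(u>220)&(u<390)&(W>.018)&(W<.04)&~bar
    l,n=ni.label(pins)
    for i in range(1,n+1):
        m=l==i
        if m.sum()>15: print(m.sum(),'uv',u[m].mean().round(1),v[m].mean().round(1),'tool mid',((q[m].min(0)+q[m].max(0))/2).round(4),(q[m].max(0)-q[m].min(0)).round(4))
E
python3 - <<'E'
from meas import *
meas('w4')
E
```

```text
time: 4.92
tool_pos: [0.5227, -0.3112, 0.0834]
ee_rot: [-3.139, 0.006, -0.106]
wrist_force: [-0.1, -0.2, -2.6]
width: 0.0175
t 4.92 tcp [ 0.5227 -0.3112  0.0834] rpy [-3.1387  0.0059 -0.1062] F [-0.1 -0.2 -2.6] w 0.0175 q [-0.63  0.27  1.4  -0.    1.48 -0.52]
t 4.97 tcp [ 0.5229 -0.3112  0.0835] rpy [-3.1388  0.0057 -0.1061] F [ 0.5 -0.5 -3.2] w 0.0179 q [-0.63  0.27  1.4  -0.    1.48 -0.52]
bar x in tool [-0.00073547 -0.0008763 ] yend -0.1088650720497116 z -0.008909692471450468
197 uv 383.0 75.1 tool mid [ 0.0729 -0.1097  0.0544] [0.0087 0.0115 0.0218]
145 uv 257.6 98.3 tool mid [-0.0173 -0.0939  0.0579] [0.0073 0.0096 0.014 ]
181 uv 304.9 98.4 tool mid [ 0.0166 -0.094   0.0574] [0.0098 0.0097 0.0146]
202 uv 350.7 98.4 tool mid [ 0.0495 -0.0939  0.0576] [0.01   0.0097 0.0145]
```

```bash
python3 -m inch '0.1 0.1 0 0 1; 0.1 0.1 1 0 1; 0.1 0.1 2 0 1; 0.1 0.1 2.8 0 1; 0.1 0.1 3.2 0 1; 0.1 0.1 3.2 0 1; 0.1 0.1 3.2 0 1'
python3 - <<'E'
from meas import *
meas('w5'); shot('side','s5')
E
```

```text
time: 5.55
tool_pos: [0.5232, -0.3119, 0.0506]
ee_rot: [-3.138, 0.007, -0.106]
wrist_force: [-0.2, 0.3, -2.3]
width: 0.0175
t 5.55 tcp [ 0.5232 -0.3119  0.0506] rpy [-3.138  0.007 -0.106] F [-0.2  0.3 -2.3] w 0.0175 q [-0.63  0.3   1.43 -0.    1.42 -0.52]
t 5.60 tcp [ 0.5236 -0.3122  0.0513] rpy [-3.1387  0.0058 -0.106 ] F [-0.6  0.1 -2.2] w 0.0176 q [-0.63  0.3   1.43 -0.    1.42 -0.52]
bar x in tool [-0.00090819 -0.00063206] yend -0.12218294585196184 z -0.007190716244651091
181 uv 252.2 92.4 tool mid [-0.0181 -0.0946  0.0246] [0.007  0.0095 0.0136]
144 uv 310.7 92.2 tool mid [ 0.0178 -0.0947  0.024 ] [0.0059 0.0097 0.0128]
283 uv 361.2 92.6 tool mid [ 0.0488 -0.0946  0.0249] [0.0099 0.0095 0.015 ]
```

View pics/w5.png

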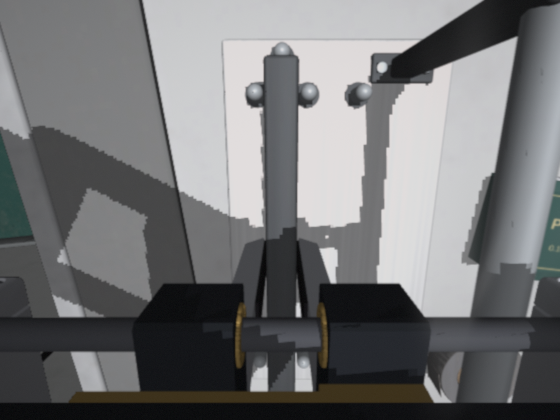

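Run:
```python
import cv2
im=cv2.imread('pics/s5.png'); cv2.imwrite('pics/s5z.png',cv2.resize(im[220:380,240:440],(800,600),interpolation=cv2.INTER_CUBIC))
```

```text
(no output)
```

View pics/s5z.png

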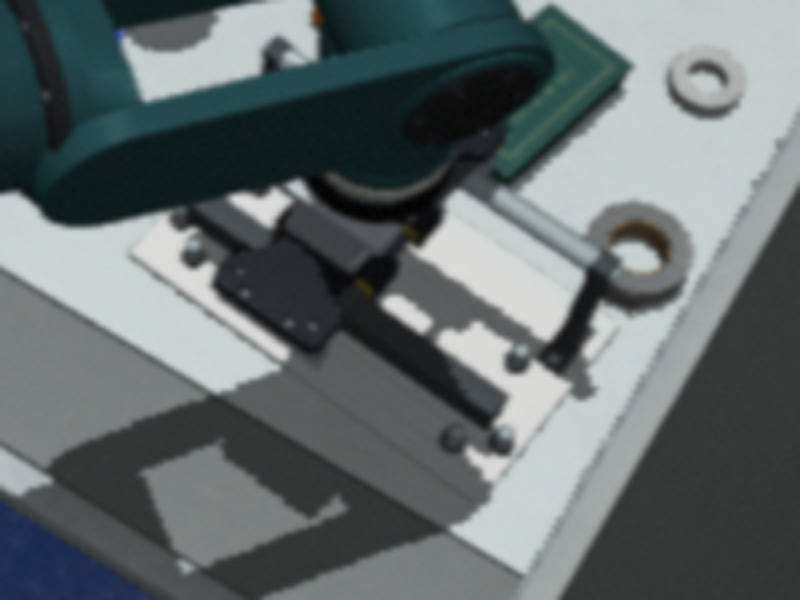

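```bash
python3 -m inch '0 0 0.3 0 1; 0 0 0.5 0 1; 0 0 0.6 0 1; 0 0 0.6 0 1'; python3 -m inch '0 0 0.1 0 1; 0 0 0.15 0 1; 0 0 0.15 0 1'
```

```text
time: 5.98
tool_pos: [0.5237, -0.3122, 0.0455]
ee_rot: [-3.139, 0.006, -0.106]
wrist_force: [-0.0, -1.1, -2.6]
width: 0.018
time: 6.23
tool_pos: [0.5236, -0.3121, 0.0438]
ee_rot: [-3.139, 0.006, -0.106]
wrist_force: [0.4, -0.7, -2.6]
width: 0.0175
```

Run:
```python
from h import *
im,d,KT=shot('wrist','w6'); P=cloud('w',d,KT)
c=robot.camera_info('wrist')['mount']; K=KT[0]
v,u=np.mgrid[:420,:560]; q=np.stack([(u-K[0,2])/K[0,0]*d,(v-K[1,2])/K[1,1]*d,d],-1)@c[:3,:3].T+c[:3,3]
for uv in [(200,300),(30,330),(530,330),(280,335),(520,200),(490,370),(545,340)]: print(uv,q[uv[1],uv[0]].round(4),P[uv[1],uv[0]].round(3))
```

```text
(200, 300) [-0.0202 -0.0339 -0.1113] [ 0.508 -0.277  0.155]
(30, 330) [-0.0605 -0.0276 -0.1142] [ 0.467 -0.279  0.158]
(530, 330) [ 0.0585 -0.0281 -0.1148] [ 0.585 -0.291  0.158]
(280, 335) [-0.0008 -0.0274 -0.1158] [ 0.526 -0.285  0.16 ]
(520, 200) [ 0.0687 -0.0541 -0.0907] [ 0.598 -0.266  0.134]
(490, 370) [ 0.069   0.0036 -0.0919] [ 0.592 -0.323  0.135]
(545, 340) [ 0.0616 -0.0261 -0.1158] [ 0.588 -0.293  0.159]
```

```bash
python3 -m inch '0 0 0.1 0 1; 0 0 0.2 0 1; 0 0 0.2 0 1';python3 -m inch '0 0 0.1 0 1; 0 0 0.15 0 1; 0 0 0.15 0 1'
```

```text
time: 6.53
tool_pos: [0.5234, -0.3121, 0.0416]
ee_rot: [-3.139, 0.006, -0.106]
wrist_force: [0.8, 0.3, -2.4]
width: 0.0174
time: 6.78
tool_pos: [0.524, -0.3124, 0.0411]
ee_rot: [-3.139, 0.004, -0.106]
wrist_force: [-1.7, 0.6, 1.5]
width: 0.0176
```

```bash
python3 -m inch '0 0 -0.12 0 1; 0 0 -0.12 0 1; 0 0 -0.12 0 0.7; 0 0 -0.12 0 0.7; 0 0 -0.12 0 0.7; 0 0 -0.12 0 0.7'
python3 - <<'E'
from meas import *
meas('w7')
E
```

```text
time: 7.28
tool_pos: [0.5242, -0.3125, 0.0425]
ee_rot: [-3.14, 0.004, -0.106]
wrist_force: [0.3, -0.5, -0.1]
width: 0.028
t 7.28 tcp [ 0.5242 -0.3125  0.0425] rpy [-3.1397  0.004  -0.106 ] F [ 0.3 -0.5 -0.1] w 0.0280 q [-0.63  0.31  1.44 -0.    1.4  -0.52]
t 7.33 tcp [ 0.5242 -0.3125  0.0426] rpy [-3.1397  0.004  -0.106 ] F [-0.3 -0.4  0.3] w 0.0283 q [-0.63  0.31  1.44 -0.    1.4  -0.52]
bar x in tool [-0.00127115 -0.00090085] yend -0.12297160064317147 z 0.004954890010410692
246 uv 250.3 89.9 tool mid [-0.0186 -0.0952  0.0164] [0.0088 0.0094 0.0133]
141 uv 310.4 89.6 tool mid [ 0.0168 -0.0953  0.0163] [0.0052 0.0093 0.0138]
307 uv 362.7 90.1 tool mid [ 0.0474 -0.0953  0.017 ] [0.0099 0.0094 0.0146]
```

View pics/w7.png

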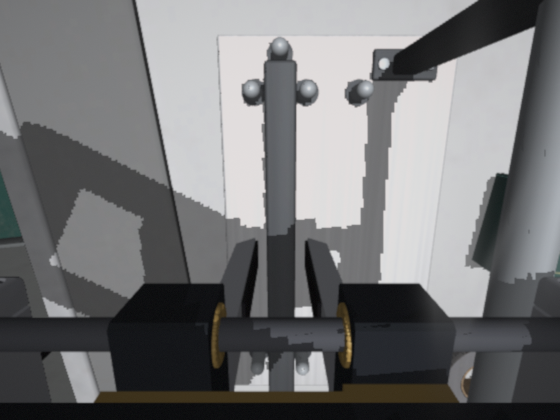

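Run:
```python
from h import *
o=robot.get_obs()
rows((.5242,-.3125,.26,-.106),(.4717,.0104,.26,-1.658))
```

```text
-0.08 -0.04 -21.74 0.000
-8.72 -31.60 -21.65 1.552
```

```bash
python3 -m inch '0 0 -3 0 0.6; 0 0 -7 0 0.5; 0 0 -11 0 0.4; 0 0 -15 0 0.4; 0 -2 -19 0 0.4; -1 -6 -21.6 0.1 0.4; -8.7 -31.6 -21.6 1.552 0.4; -8.7 -31.6 -21.6 1.552 0.4; -8.7 -31.6 -21.6 1.552 0.4; -8.7 -31.6 -21.6 1.552 0.4; -8.7 -31.6 -21.6 1.552 0.4; -8.7 -31.6 -21.6 1.552 0.4; -8.7 -31.6 -21.6 1.552 0.4; -8.7 -31.6 -21.6 1.552 0.4; -8.7 -31.6 -21.6 1.552 0.4; -8.7 -31.6 -21.6 1.552 0.4; -8.7 -31.6 -21.6 1.552 0.4; -8.7 -31.6 -21.6 1.552 0.4; -8.7 -31.6 -21.6 1.552 0.4; -8.7 -31.6 -21.6 1.552 0.4'
cat > boards.py <<'E'
from h import *
def lean(c,P,verbose=True):
    X,Y,Z=P[...,0],P[...,1],P[...,2]
    m=(np.hypot(X-c[0],Y-c[1])<.07)&(Z>.11)&(Z<.2)
    p=P[m]; n=p.mean(0);u,s,v=np.linalg.svd(p-n,full_matrices=False); a=v[0]*np.sign(v[0][2]); nn=v[2]*np.sign(v[2][0])
    print(len(p),'mean',n.round(4),'axis',a.round(3),'normal',nn.round(3),'yawN',np.arctan2(nn[1],nn[0]).round(3),s.round(3))
    q=n+a*(.195-n[2])/a[2]; print('face at .195',q.round(4),'centre',(q+nn*np.array([1,1,0])*.0052).round(4))
E
python3 - <<'E'
from boards import *
st(); shot('wrist','w8')
im,d,KT=shot('top','t8'); P=cloud('t',d,KT); np.savez('t8.npz',d=d,im=im)
X,Y,Z=P[...,0],P[...,1],P[...,2]
m=(abs(X-.52)<.04)&(abs(Y+.312)<.105)&(Z>.03)&(Z<.045)
print('bar',m.sum(),cv2.minAreaRect((P[m][:,:2]*1000).astype(np.float32)),Z[m].mean(),np.polyfit(Y[m],Z[m],1))
for c in [(.71,.076),(.579,.049)]: lean(c,P)
z=np.load('top0.npz'); lean((.4613,.0114),cloud('t',z['d'],KT))
E
```

```text
time: 9.0
tool_pos: [0.4719, 0.0104, 0.2596]
ee_rot: [3.138, 0.002, -1.655]
wrist_force: [0.1, -0.3, -0.1]
width: 0.0567
t 9.00 tcp [0.4719 0.0104 0.2596] rpy [ 3.1379e+00  2.0000e-03 -1.6548e+00] F [ 0.1 -0.3 -0.1] w 0.0567 q [-0.1  -0.09  1.44  0.    1.79  1.56]
bar 798 ((522.0460815429688, -312.5404052734375), (65.25930786132812, 207.33485412597656), 2.0004706382751465) 0.0377522376692724 [-0.00097916  0.03744615]
406 mean [0.7062 0.0745 0.1567] axis [0.267 0.084 0.96 ] normal [ 0.902  0.328 -0.279] yawN 0.349 [0.542 0.191 0.03 ]
face at .195 [0.7168 0.0779 0.195 ] centre [0.7215 0.0796 0.195 ]
57 mean [0.5845 0.0446 0.1912] axis [-0.077  0.783  0.617] normal [ 0.953  0.241 -0.186] yawN 0.248 [0.076 0.043 0.018]
face at .195 [0.584  0.0494 0.195 ] centre [0.589  0.0507 0.195 ]
252 mean [0.4541 0.0121 0.1568] axis [ 0.273 -0.046  0.961] normal [ 0.96  -0.051 -0.275] yawN -0.054 [0.429 0.158 0.028]
face at .195 [0.465  0.0103 0.195 ] centre [0.4699 0.01   0.195 ]
```

View pics/w8.png

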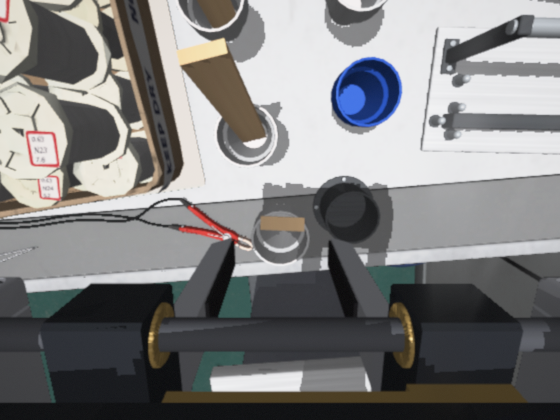

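View pics/t8.png

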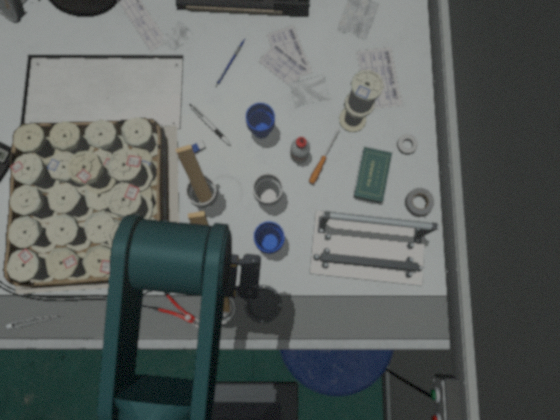

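Run:
```python
from h import *
rows((.4708,.0104,.173,-1.635))
```

```text
0.03 0.07 8.66 -0.021
```

```bash
python3 -m inch '0 0.1 3 -0.02 0.4; 0 0.1 6 -0.02 0.4; 0 0.1 8 -0.02 0.4; 0 0.1 8.6 -0.02 0.4; 0 0.1 8.65 -0.02 0.4; 0 0.1 8.65 -0.02 0.4'
python3 - <<'E'
from h import *
im,d,KT=shot('wrist','w9'); st()
E
```

```text
time: 9.6
tool_pos: [0.471, 0.0106, 0.1739]
ee_rot: [3.139, 0.002, -1.635]
wrist_force: [0.3, 1.2, 0.1]
width: 0.0562
t 9.65 tcp [0.4715 0.0106 0.1748] rpy [ 3.1406e+00  2.0000e-03 -1.6351e+00] F [0.3 0.2 0.4] w 0.0566 q [-0.1  -0.08  1.6   0.    1.62  1.54]
```

View pics/w9.png

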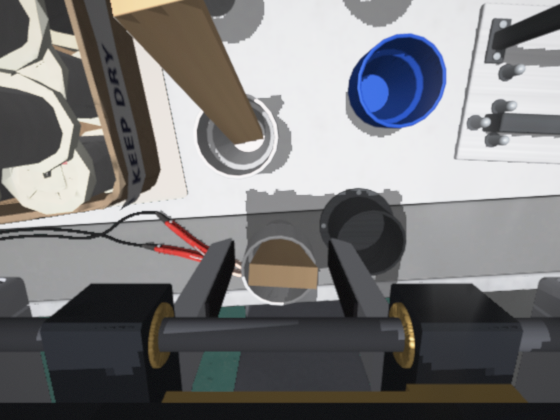

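```bash
cat >> boards.py <<'E'
def held(name,box=(240,325,255,300)):
    im,d,KT=shot('wrist',name); K=KT[0]; c=robot.camera_info('wrist')['mount']
    v,u=np.mgrid[:420,:560]; q=np.stack([(u-K[0,2])/K[0,0]*d,(v-K[1,2])/K[1,1]*d,d],-1)@c[:3,:3].T+c[:3,3]
    hsv=cv2.cvtColor(im,cv2.COLOR_BGR2HSV)
    m=(u>box[0])&(u<box[1])&(v>box[2])&(v<box[3])&(d>0)&(q[...,2]>-.07)&(q[...,2]<.06)&(hsv[...,0]<25)&(hsv[...,1]>60)
    p=q[m]; print(len(p)); 
    if len(p)<10: return
    print('tool min',p.min(0).round(4),'max',p.max(0).round(4),'pct5',np.percentile(p,5,0).round(4),'95',np.percentile(p,95,0).round(4))
    n=p.mean(0); s,vv=np.linalg.svd(p-n,full_matrices=False)[1:]; print('mean',n.round(4),'v',vv.round(3).tolist(),s.round(3))
E
python3 - <<'E'
from boards import *
held('w10')
E
```

```text
2015
tool min [-0.0159 -0.0111 -0.0464] max [0.0159 0.0031 0.0003] pct5 [-0.0143 -0.0096 -0.045 ] 95 [ 0.0142 -0.0004 -0.0125]
mean [ 0.0001 -0.0052 -0.0381] v [[0.239, 0.11, 0.965], [-0.969, -0.04, 0.245], [-0.065, 0.993, -0.097]] [0.474 0.406 0.122]
```

```bash
python3 -m inch '0 0 0.1 0 0.8; 0 0 0.1 0 1; 0 0 0.1 0 1; 0 0 0.1 0 1; 0 0 0.1 0 1; 0 0 0.1 0 1'; python3 -m inch '0 0 -2 0 1; 0 0 -5 0 1; 0 0 -8 0 1; 0 0 -11 0 1; 0 0 -12.5 0 1; 0 0 -12.5 0 1'
python3 - <<'E'
from boards import *
held('w11'); shot('side','s11'); st()
E
```

```text
time: 10.2
tool_pos: [0.4721, 0.0105, 0.1746]
ee_rot: [-3.141, 0.002, -1.635]
wrist_force: [-0.4, -0.4, 2.3]
width: 0.0318
time: 10.7
tool_pos: [0.4735, 0.0101, 0.304]
ee_rot: [-3.133, 0.002, -1.635]
wrist_force: [0.3, -0.6, -0.3]
width: 0.032
2187
tool min [-0.0177 -0.0106 -0.0523] max [0.0162 0.0049 0.0046] pct5 [-0.0154 -0.009  -0.0453] 95 [ 0.0144  0.0004 -0.0093]
mean [-0.0004 -0.0045 -0.0375] v [[0.113, 0.119, 0.986], [-0.992, -0.038, 0.118], [-0.051, 0.992, -0.114]] [0.546 0.448 0.129]
t 10.80 tcp [0.4719 0.0102 0.2992] rpy [-3.1407e+00  1.9000e-03 -1.6352e+00] F [-0.9  0.2 -1. ] w 0.0319 q [-0.1  -0.09  1.36  0.    1.87  1.54]
```

View pics/s11.png

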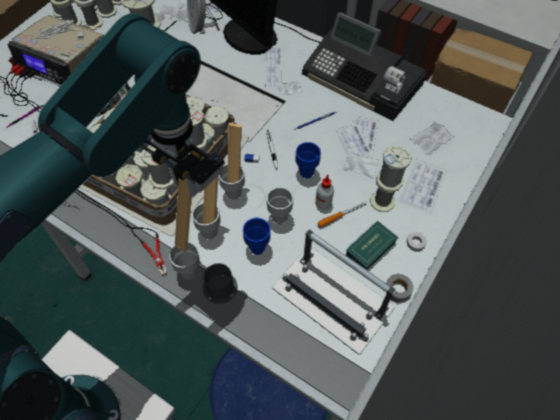

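View pics/w11.png

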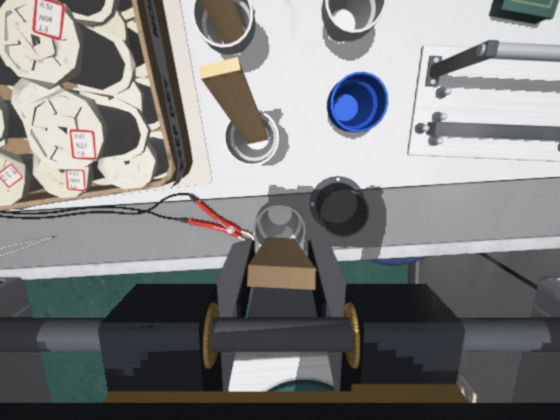

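```bash
cat >> boards.py <<'E'
def tilt():
    """axis of the held board from side camera depth, in world and relative to tcp"""
    o=robot.get_obs(); im,d,KT=shot('side'); P=cloud('s',d,KT); hsv=cv2.cvtColor(im,cv2.COLOR_BGR2HSV)
    t=o['tool_pos']; rel=P-t
    m=(d>0)&(hsv[...,0]<25)&(hsv[...,1]>60)&(rel[...,2]<-.005)&(rel[...,2]>-.19)&(np.hypot(rel[...,0],rel[...,1])<.075)
    p=P[m]; n=p.mean(0); s,v=np.linalg.svd(p-n,full_matrices=False)[1:]
    a=v[0]*np.sign(v[0][2]); print(len(p),'axis',a.round(3),'tilt',np.degrees(np.arccos(a[2])).round(1),'mean',n.round(4),'min z',p[:,2].min().round(4),'p1',np.percentile(p[:,2],1).round(4),'s',s.round(3))
    q=p[p[:,2]<np.percentile(p[:,2],8)].mean(0); print('foot-ish rel tcp',(q-t).round(4))
E
python3 - <<'E'
from boards import *
tilt()
E
```

```text
669 axis [ 0.271 -0.018  0.962] tilt 15.8 mean [0.4371 0.011  0.2185] min z 0.1283 p1 0.1343 s [1.256 0.26  0.048]
foot-ish rel tcp [-0.0564  0.003  -0.1589]
```

Run:
```python
from boards import *
a=stand(.065,-.058); b=stand(.0781,-.058); print(a,b)
rows((*a,.29,-.1056-np.pi/2),(*a,.183,-.1056-np.pi/2))
```

```text
[ 0.58876718 -0.37646088] [ 0.60179418 -0.3778419 ]
37.84 -14.20 0.69 0.041
37.86 -14.22 11.39 0.041
```

```bash
python3 -m inch '3 -1 0 0 1; 6 -2 0.2 0 1; 9.5 -3.5 0.5 0.02 1; 13 -4.8 0.7 0.04 1; 17 -6.3 0.7 0.04 1; 21 -7.8 0.7 0.04 1; 25 -9.3 0.7 0.04 1; 29 -10.8 0.7 0.04 1; 33 -12.3 0.7 0.04 1; 36 -13.5 0.7 0.04 1; 37.8 -14.3 0.7 0.04 1; 37.8 -14.3 0.7 0.04 1; 37.8 -14.3 0.7 0.04 1; 37.8 -14.3 0.7 0.04 1'
python3 - <<'E'
from boards import *
s=S(); np.savez('stand.npz',th=s['th'],t=s['t']+[.0015,-.001])
st(); tilt(); a=stand(.065,-.058); rows((*a,.183,-.1056-np.pi/2))
E
```

```text
time: 12.02
tool_pos: [0.5895, -0.3751, 0.288]
ee_rot: [3.137, 0.004, -1.675]
wrist_force: [-0.1, 0.2, 0.0]
width: 0.032
t 12.02 tcp [ 0.5895 -0.3751  0.288 ] rpy [ 3.1368  0.0043 -1.6746] F [-0.1  0.2  0. ] w 0.0320 q [-0.65  0.45  0.76  0.    1.94  1.03]
837 axis [ 0.278 -0.043  0.96 ] tilt 16.3 mean [ 0.5542 -0.3704  0.2071] min z 0.1193 p1 0.1245 s [1.392 0.266 0.044]
foot-ish rel tcp [-0.0576  0.0079 -0.1585]
0.30 -0.13 10.61 0.002
```

```bash
python3 -m inch '0.1 -0.1 2 0 1; 0.2 -0.1 4.5 0 1; 0.2 -0.1 7 0 1; 0.2 -0.1 8.5 0 1; 0.2 -0.1 9.5 0 1; 0.2 -0.1 10 0 1; 0.2 -0.1 10 0 1; 0.2 -0.1 10 0 1'
python3 - <<'E'
from boards import *
st(); im,d,KT=shot('side','s12'); cv2.imwrite('pics/s12z.png',cv2.resize(im[190:370,230:440],(700,600),interpolation=cv2.INTER_CUBIC))
shot('wrist','w12'); b=stand(.0781,-.058); rows((*stand(.065,-.058),.18,-.1056-np.pi/2),(*b,.174,-.1056-np.pi/2))
E
```

```text
time: 12.73
tool_pos: [0.5905, -0.3762, 0.1907]
ee_rot: [3.14, 0.002, -1.673]
wrist_force: [0.1, 0.6, -0.8]
width: 0.0323
t 12.73 tcp [ 0.5905 -0.3762  0.1907] rpy [ 3.1401e+00  2.2000e-03 -1.6734e+00] F [ 0.1  0.6 -0.8] w 0.0323 q [-0.65  0.43  0.97  0.    1.74  1.02]
0.08 0.04 1.14 0.003
0.09 -1.27 1.74 0.003
```

View pics/s12z.png

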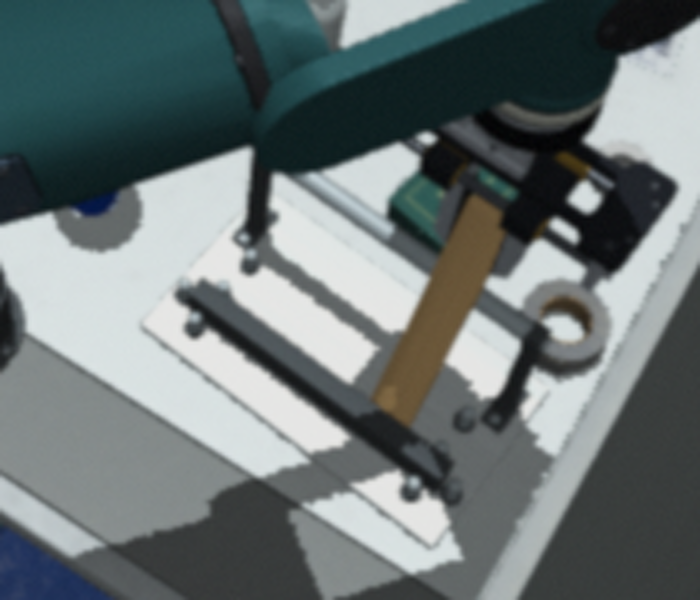

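View pics/w12.png

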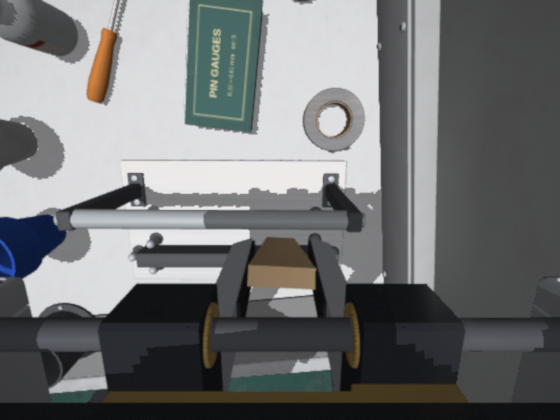

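```bash
python3 -m inch '0.1 0 0.4 0 1; 0.1 0 0.8 0 1; 0.1 0 0.9 0 1; 0.1 0 0.9 0 1'; python3 -m inch '0 -0.4 0 0 1; 0 -0.7 0.1 0 1; 0 -1.0 0.3 0 1; 0 -1.2 0.5 0 1; 0 -1.3 0.7 0 1; 0 -1.3 0.7 0 1; 0 -1.3 0.7 0 1'
python3 - <<'E'
from boards import *
st();tilt(); im,d,KT=shot('side','s13'); cv2.imwrite('pics/s13z.png',cv2.resize(im[190:370,230:440],(700,600),interpolation=cv2.INTER_CUBIC))
rows((*stand(.0781,-.058),.174,-.1056-np.pi/2))
E
```

```text
time: 13.17
tool_pos: [0.5904, -0.3777, 0.1817]
ee_rot: [3.14, 0.002, -1.674]
wrist_force: [0.2, 0.2, -0.1]
width: 0.0315
time: 13.75
tool_pos: [0.602, -0.3789, 0.1767]
ee_rot: [3.138, 0.002, -1.674]
wrist_force: [-4.8, 0.8, 6.3]
width: 0.0322
t 13.75 tcp [ 0.602  -0.3789  0.1767] rpy [ 3.1381e+00  1.5000e-03 -1.6745e+00] F [-4.8  0.8  6.3] w 0.0322 q [-0.64  0.46  0.96 -0.    1.72  1.03]
712 axis [ 0.291 -0.034  0.956] tilt 17.0 mean [ 0.5643 -0.3742  0.0945] min z 0.0076 p1 0.0134 s [1.295 0.248 0.041]
foot-ish rel tcp [-0.0606  0.0076 -0.1586]
-0.01 -0.13 0.27 0.002
```

View pics/s13z.png

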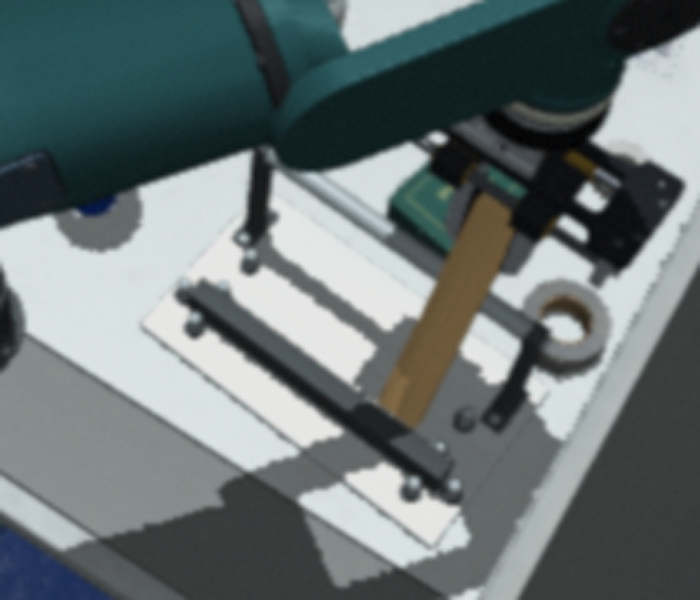

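```bash
python3 -m inch '0 0 -0.4 0 1; 0 -0.2 -0.4 0 1; 0 -0.5 -0.4 0 1; 0 -0.5 -0.4 0 1'; python3 -m inch '0 -0.3 0 0 1; 0 -0.6 0 0 1; 0 -0.6 0 0 1'
python3 - <<'E'
from boards import *
st();tilt();
E
```

```text
time: 14.18
tool_pos: [0.6058, -0.3796, 0.1813]
ee_rot: [3.135, 0.001, -1.675]
wrist_force: [-4.8, 1.0, 4.4]
width: 0.0316
time: 14.43
tool_pos: [0.61, -0.38, 0.1804]
ee_rot: [3.129, 0.002, -1.676]
wrist_force: [-6.4, 0.9, 1.3]
width: 0.0319
t 14.43 tcp [ 0.61   -0.38    0.1804] rpy [ 3.1289e+00  2.0000e-03 -1.6760e+00] F [-6.4  0.9  1.3] w 0.0319 q [-0.63  0.49  0.92 -0.    1.75  1.04]
733 axis [ 0.329 -0.04   0.943] tilt 19.4 mean [ 0.5658 -0.3748  0.1037] min z 0.0071 p1 0.0252 s [1.249 0.261 0.243]
foot-ish rel tcp [-0.0616  0.0072 -0.1497]
```

Run:
```python
from boards import *
im,d,KT=shot('side','s14'); cv2.imwrite('pics/s14z.png',cv2.resize(im[190:370,230:440],(700,600),interpolation=cv2.INTER_CUBIC))
P=cloud('s',d,KT); hsv=cv2.cvtColor(im,cv2.COLOR_BGR2HSV)
m=(d>0)&(hsv[...,0]<25)&(hsv[...,1]>80)&(P[...,2]>.03)&(P[...,2]<.2)&(P[...,0]>.5)&(P[...,0]<.65)&(abs(P[...,1]+.376)<.03)
p=P[m]; s=S(); th=float(s['th']); Rm=np.array([[np.cos(th),np.sin(th)],[-np.sin(th),np.cos(th)]])
q=(p[:,:2]-s['t'])@Rm.T
k=np.polyfit(p[:,2],q[:,0],1); print('face x at z=.01,.13,.195',np.polyval(k,[.01,.13,.195]),np.degrees(np.arctan(k[0])), 'resid',np.std(q[:,0]-np.polyval(k,p[:,2])), 'y',q[:,1].min(),q[:,1].max())
shot('wrist','w14')
```

```text
face x at z=.01,.13,.195 [0.00398428 0.04923766 0.07374991] 20.662037373731717 resid 0.002008323931596188 y -0.07380076755886278 -0.0416542017915414
```

View pics/s14z.png

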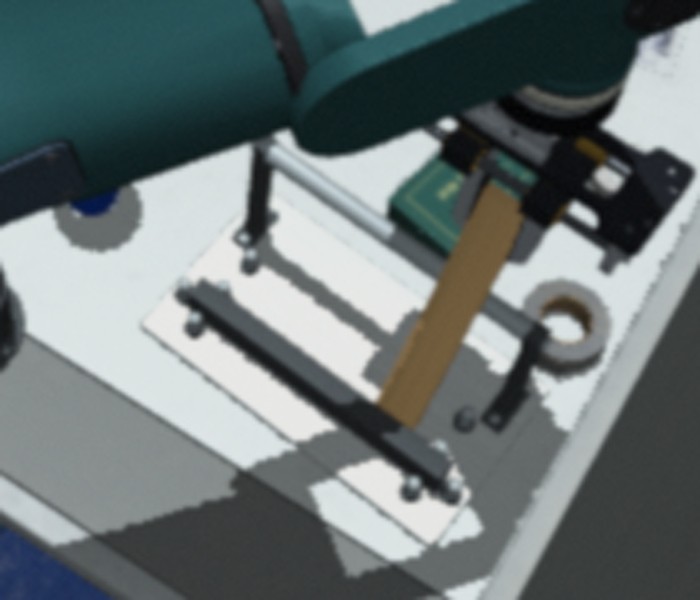

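View pics/w14.png

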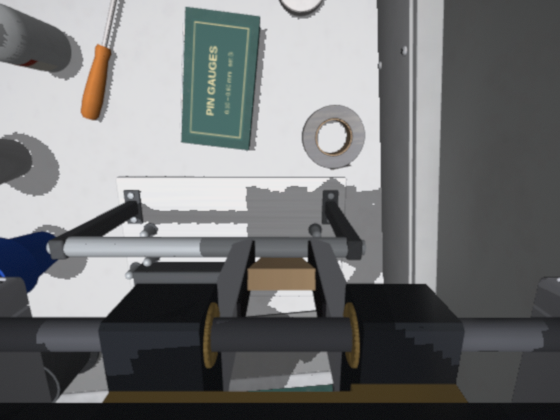

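```bash
python3 -m inch '0 -0.2 0.2 0 1; 0 -0.3 0.3 0 1; 0 -0.3 0.5 0 1; 0 -0.2 0.7 0 1; 0 -0.2 0.8 0 1; 0 -0.2 0.8 0 1'
cat >> boards.py <<'E'
def onstand(y,name=None,cam_='side',w=.02):
    s=S(); th=float(s['th']); Rm=np.array([[np.cos(th),np.sin(th)],[-np.sin(th),np.cos(th)]])
    im,d,KT=shot(cam_,name); P=cloud('s',d,KT); hsv=cv2.cvtColor(im,cv2.COLOR_BGR2HSV)
    Q=(P[...,:2]-s['t'])@Rm.T
    m=(d>0)&(hsv[...,0]<25)&(hsv[...,1]>80)&(P[...,2]>.03)&(P[...,2]<.2)&(abs(Q[...,1]-y)<w)&(abs(Q[...,0]-.04)<.06)
    q=Q[m]; z=P[m][:,2]
    for _ in range(3):
        k=np.polyfit(z,q[:,0],1); r=abs(q[:,0]-np.polyval(k,z))<.006; z=z[r]; q=q[r]
    print(len(z),'face x at z=.01,.13,.195',np.polyval(k,[.01,.13,.195]).round(4),'tilt',np.degrees(np.arctan(k[0])).round(1),'y',q[:,1].min().round(4),q[:,1].max().round(4))
    if name: cv2.imwrite(f'pics/{name}z.png',cv2.resize(im[190:370,230:440],(700,600),interpolation=cv2.INTER_CUBIC))
E
python3 - <<'E'
from boards import *
st();onstand(-.058)
E
```

```text
time: 15.08
tool_pos: [0.6111, -0.3805, 0.1736]
ee_rot: [3.128, 0.001, -1.677]
wrist_force: [-3.8, 0.4, 5.4]
width: 0.0321
t 15.08 tcp [ 0.6111 -0.3805  0.1736] rpy [ 3.1278e+00  9.0000e-04 -1.6768e+00] F [-3.8  0.4  5.4] w 0.0321 q [-0.63  0.49  0.92 -0.01  1.74  1.04]
868 face x at z=.01,.13,.195 [-0.0009  0.049   0.0761] tilt 22.6 y -0.0745 -0.0422
```

```bash
python3 -m inch '0 0 0 0 0.8; 0 0 0 0 0.55; 0 0 0 0 0.5; 0 0 0 0 0.5; 0 0 -1 0 0.5; 0 0 -4 0 0.5; 0 0 -8 0 0.5; 0 0 -8 0 0.5'
python3 - <<'E'
from boards import *
st();onstand(-.058,'s15'); shot('top','t15')
E
```

```text
time: 15.8
tool_pos: [0.6144, -0.3821, 0.2643]
ee_rot: [-3.141, -0.007, -1.677]
wrist_force: [-0.2, -0.8, 3.5]
width: 0.047
t 15.80 tcp [ 0.6144 -0.3821  0.2643] rpy [-3.1412 -0.007  -1.6765] F [-0.2 -0.8  3.5] w 0.0470 q [-0.63  0.5   0.74 -0.01  1.9   1.04]
832 face x at z=.01,.13,.195 [0.0014 0.0492 0.0751] tilt 21.7 y -0.0743 -0.0419
```

View pics/s15z.png

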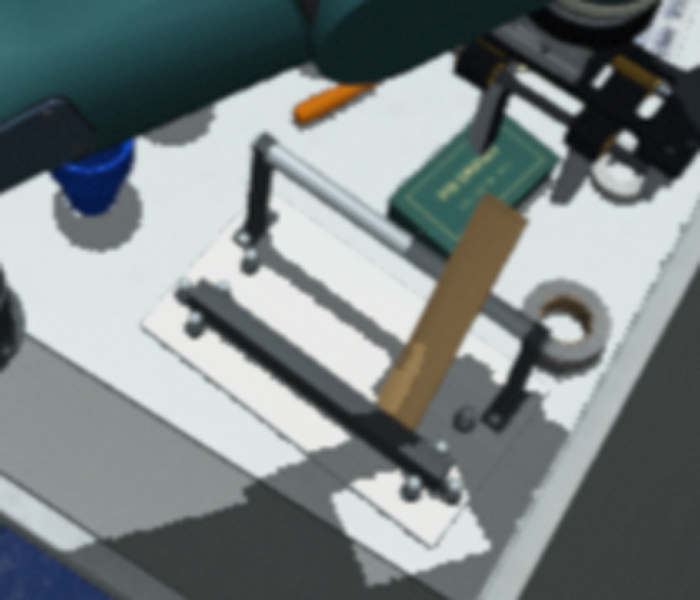

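Run:
```python
from boards import *
KT=cam('top'); z=np.load('top0.npz'); P=cloud('t',z['d'],KT); lean((.579,.049),P); lean((.71,.076),P)
rows((.588,.051,.26,-np.pi/2+.18))
```

```text
338 mean [0.5732 0.048  0.1572] axis [0.275 0.037 0.961] normal [ 0.942  0.188 -0.277] yawN 0.197 [0.491 0.183 0.031]
face at .195 [0.584  0.0495 0.195 ] centre [0.5889 0.0505 0.195 ]
402 mean [0.7063 0.0744 0.1564] axis [0.263 0.081 0.961] normal [ 0.903  0.33  -0.275] yawN 0.35 [0.537 0.19  0.031]
face at .195 [0.7168 0.0776 0.195 ] centre [0.7215 0.0793 0.195 ]
-42.73 7.09 -0.26 -0.286
```

```bash
python3 -m inch '-3 0.5 -1 0 0.4; -7 1 -1 0 0.4; -42.7 7.1 -1 -0.276 0.4; -42.7 7.1 -1 -0.276 0.4; -42.7 7.1 -1 -0.276 0.4; -42.7 7.1 -1 -0.276 0.4; -42.7 7.1 -1 -0.276 0.4; -42.7 7.1 -1 -0.276 0.4; -42.7 7.1 -1 -0.276 0.4; -42.7 7.1 -1 -0.276 0.4; -42.7 7.1 -1 -0.276 0.4; -42.7 7.1 -1 -0.276 0.4; -42.7 7.1 -1 -0.276 0.4; -42.7 7.1 -1 -0.276 0.4'
python3 - <<'E'
from boards import *
shot('wrist','w16'); st(); rows((.5885,.0505,.174,-np.pi/2+.17))
E
```

```text
time: 17.07
tool_pos: [0.5877, 0.0502, 0.2663]
ee_rot: [3.133, -0.002, -1.401]
wrist_force: [-0.1, -0.2, -0.2]
width: 0.0567
t 17.12 tcp [0.5878 0.0496 0.2665] rpy [ 3.1329e+00 -1.6000e-03 -1.4018e+00] F [-0.4 -0.1  0.9] w 0.0564 q [-0.01  0.18  1.15 -0.    1.82  1.39]
-0.09 -0.16 9.25 -0.001
```

View pics/w16.png

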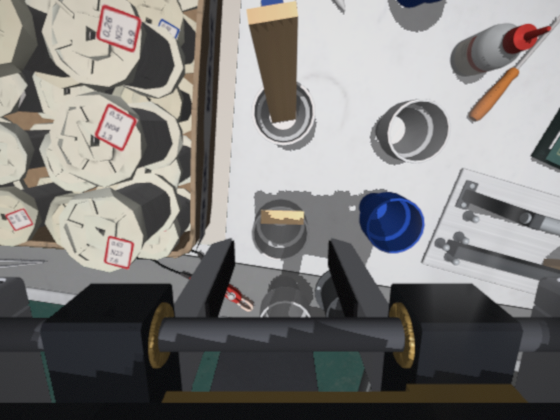

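```bash
python3 -m inch '-0.1 -0.1 3 0 0.4; -0.1 -0.1 6 0 0.4; -0.1 -0.15 8.5 0 0.4; -0.1 -0.15 9.2 0 0.4; -0.1 -0.15 9.25 0 0.4; -0.1 -0.15 9.25 0 0.4'
python3 - <<'E'
from boards import *
held('w17'); st()
E
```

```text
time: 17.62
tool_pos: [0.5888, 0.0494, 0.1745]
ee_rot: [3.133, -0.002, -1.404]
wrist_force: [-0.3, -0.1, 0.9]
width: 0.0563
1942
tool min [-0.0173 -0.0118 -0.0466] max [ 0.0147 -0.0012 -0.0124] pct5 [-0.0154 -0.0108 -0.0455] 95 [ 0.0129 -0.0024 -0.0198]
mean [-0.0012 -0.0068 -0.0401] v [[0.991, 0.032, 0.13], [-0.131, 0.021, 0.991], [-0.029, 0.999, -0.025]] [0.403 0.352 0.118]
t 17.67 tcp [0.5894 0.0497 0.1758] rpy [ 3.1358e+00 -2.1000e-03 -1.4031e+00] F [-0.6  0.1  0.7] w 0.0567 q [-0.01  0.19  1.31 -0.    1.64  1.39]
```

```bash
python3 -m inch '-0.12 0 0.15 0 0.8; -0.12 0 0.15 0 1; -0.12 0 0.15 0 1; -0.12 0 0.15 0 1; -0.12 0 0.15 0 1; -0.12 0 0.15 0 1'; python3 -m inch '0 0 -2 0 1; 0 0 -5 0 1; 0 0 -8 0 1; 0 0 -11 0 1; 0 0 -12.5 0 1; 0 0 -12.5 0 1; 0 0 -12.5 0 1'
python3 - <<'E'
from boards import *
tilt(); st(); held('w18')
rows((*stand(.065,0),.29,-.1056-np.pi/2))
E
```

```text
time: 18.17
tool_pos: [0.5897, 0.0509, 0.1752]
ee_rot: [3.137, -0.003, -1.403]
wrist_force: [1.0, 0.4, 2.9]
width: 0.0319
time: 18.75
tool_pos: [0.5904, 0.0514, 0.3005]
ee_rot: [3.139, -0.003, -1.403]
wrist_force: [-0.0, -0.3, -1.0]
width: 0.0315
764 axis [0.272 0.037 0.961] tilt 16.0 mean [0.5572 0.0446 0.2193] min z 0.1332 p1 0.1373 s [1.324 0.273 0.057]
foot-ish rel tcp [-0.0544 -0.0104 -0.1582]
t 18.80 tcp [0.5898 0.0513 0.2988] rpy [ 3.1355e+00 -2.2000e-03 -1.4029e+00] F [ 0.   0.2 -0.9] w 0.0315 q [-0.01  0.19  1.07 -0.    1.88  1.39]
2073
tool min [-0.0177 -0.0108 -0.0519] max [ 0.0163  0.0048 -0.0071] pct5 [-0.0158 -0.0099 -0.0449] 95 [ 0.0143 -0.0014 -0.0153]
mean [-0.0006 -0.0057 -0.0384] v [[0.974, 0.034, 0.225], [-0.226, 0.063, 0.972], [-0.019, 0.997, -0.069]] [0.438 0.428 0.123]
36.70 5.52 0.88 0.274
```

```bash
python3 -m inch '3 0.5 0 0.02 1; 7 1 0.2 0.05 1; 11 1.6 0.5 0.1 1; 15 2.2 0.8 0.15 1; 19 2.8 0.8 0.2 1; 23 3.4 0.8 0.25 1; 27 4 0.8 0.274 1; 31 4.7 0.8 0.274 1; 34.5 5.2 0.8 0.274 1; 36.7 5.5 0.8 0.274 1; 36.7 5.5 0.8 0.274 1; 36.7 5.5 0.8 0.274 1; 36.7 5.5 0.8 0.274 1'
python3 - <<'E'
from boards import *
st(); rows((*stand(.065,0),.1825,-.1056-np.pi/2))
E
```

```text
time: 19.93
tool_pos: [0.5963, -0.3187, 0.289]
ee_rot: [3.131, -0.002, -1.676]
wrist_force: [0.1, -0.1, -0.6]
width: 0.0321
t 19.93 tcp [ 0.5963 -0.3187  0.289 ] rpy [ 3.1314e+00 -1.7000e-03 -1.6763e+00] F [ 0.1 -0.1 -0.6] w 0.0321 q [-0.57  0.39  0.84 -0.01  1.92  1.1 ]
0.09 -0.13 10.65 0.000
```

```bash
python3 -m inch '0.1 -0.1 2 0 1; 0.1 -0.1 4.5 0 1; 0.1 -0.1 7 0 1; 0.1 -0.1 8.5 0 1; 0.1 -0.1 9.5 0 1; 0.1 -0.1 10.4 0 1; 0.1 -0.1 10.4 0 1; 0.1 -0.1 10.4 0 1'
python3 - <<'E'
from boards import *
st(); onstand(0); rows((.6172,-.3228,.181,-.1056-np.pi/2),(.6172,-.3228,.1736,-.1056-np.pi/2))
E
```

```text
time: 20.6
tool_pos: [0.5964, -0.3192, 0.1855]
ee_rot: [3.132, -0.002, -1.675]
wrist_force: [-0.2, -0.4, 0.3]
width: 0.0319
t 20.60 tcp [ 0.5964 -0.3192  0.1855] rpy [ 3.1320e+00 -1.9000e-03 -1.6753e+00] F [-0.2 -0.4  0.3] w 0.0319 q [-0.57  0.38  1.05 -0.01  1.71  1.1 ]
706 face x at z=.01,.13,.195 [0.0026 0.0378 0.0569] tilt 16.3 y -0.0149 0.0183
0.09 -2.08 0.52 0.001
0.09 -2.08 1.26 0.001
```

```bash
python3 -m inch '0 -0.5 0 0 1; 0 -1.0 0.1 0 1; 0 -1.4 0.2 0 1; 0 -1.8 0.3 0 1; 0 -2.2 0.4 0 1; 0 -2.5 0.4 0 1; 0 -2.7 0.4 0 1; 0 -2.7 0.4 0 1'
python3 - <<'E'
from boards import *
st(); onstand(0)
E
```

```text
time: 21.32
tool_pos: [0.6229, -0.3228, 0.1826]
ee_rot: [3.131, -0.003, -1.676]
wrist_force: [-4.5, 1.1, 3.7]
width: 0.0313
t 21.32 tcp [ 0.6229 -0.3228  0.1826] rpy [ 3.1313e+00 -3.1000e-03 -1.6761e+00] F [-4.5  1.1  3.7] w 0.0313 q [-0.56  0.44  0.98 -0.01  1.73  1.12]
847 face x at z=.01,.13,.195 [-0.004   0.0489  0.0776] tilt 23.8 y -0.0164 0.0165
```

```bash
python3 -m inch '0 0 0.3 0 1; 0 0.2 0.6 0 1; 0 0.3 0.8 0 1; 0 0.4 0.9 0 1; 0 0.4 0.9 0 1'
python3 - <<'E'
from boards import *
st(); onstand(0)
E
```

```text
time: 21.78
tool_pos: [0.6205, -0.323, 0.1765]
ee_rot: [3.138, -0.005, -1.676]
wrist_force: [-1.5, -0.1, 6.8]
width: 0.0319
t 21.78 tcp [ 0.6205 -0.323   0.1765] rpy [ 3.1384 -0.0052 -1.6759] F [-1.5 -0.1  6.8] w 0.0319 q [-0.56  0.43  1.   -0.01  1.71  1.12]
851 face x at z=.01,.13,.195 [-0.0037  0.049   0.0776] tilt 23.7 y -0.0169 0.0159
```

```bash
python3 -m inch '0 0 0 0 0.8; 0 0 0 0 0.55; 0 0 0 0 0.5; 0 0 0 0 0.5; 0 0 0 0 0.5'
python3 - <<'E'
from boards import *
st(); onstand(0,'s20'); onstand(-.058)
E
```

```text
time: 22.25
tool_pos: [0.621, -0.3229, 0.1759]
ee_rot: [3.139, -0.005, -1.676]
wrist_force: [-0.7, -0.4, -0.7]
width: 0.0468
t 22.25 tcp [ 0.621  -0.3229  0.1759] rpy [ 3.1387 -0.0049 -1.6756] F [-0.7 -0.4 -0.7] w 0.0468 q [-0.56  0.43  1.   -0.01  1.7   1.12]
823 face x at z=.01,.13,.195 [0.0002 0.0491 0.0756] tilt 22.2 y -0.0171 0.0161
841 face x at z=.01,.13,.195 [0.0008 0.0492 0.0754] tilt 22.0 y -0.0744 -0.0424
```

View pics/s20z.png

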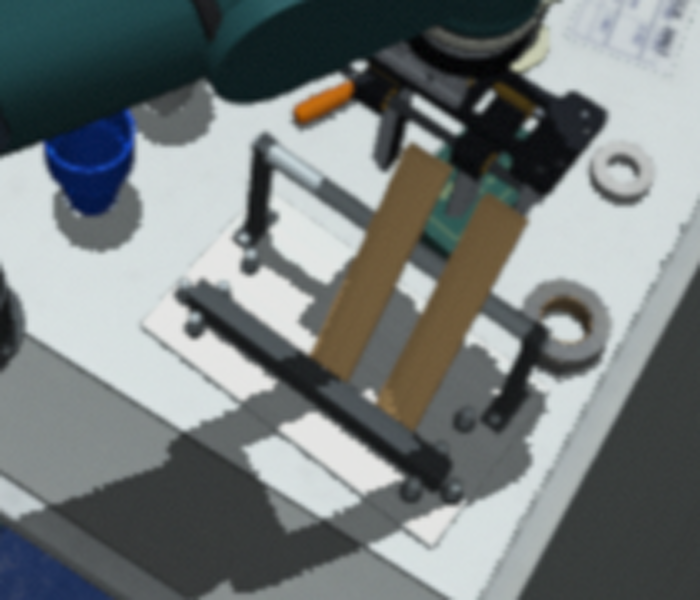

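Run:
```python
from boards import *
rows((.7215,.0796,.26,-np.pi/2+.325))
```

```text
-41.04 -5.77 -8.61 -0.430
```

```bash
python3 -m inch '0 0 -2 0 0.5; 0 0 -6 0 0.5; -2 -0.3 -9 0 0.4; -41 -5.8 -9 -0.43 0.4; -41 -5.8 -9 -0.43 0.4; -41 -5.8 -9 -0.43 0.4; -41 -5.8 -9 -0.43 0.4; -41 -5.8 -9 -0.43 0.4; -41 -5.8 -9 -0.43 0.4; -41 -5.8 -9 -0.43 0.4; -41 -5.8 -9 -0.43 0.4; -41 -5.8 -9 -0.43 0.4; -41 -5.8 -9 -0.43 0.4; -41 -5.8 -9 -0.43 0.4; -41 -5.8 -9 -0.43 0.4; -41 -5.8 -9 -0.43 0.4; -41 -5.8 -9 -0.43 0.4'
python3 - <<'E'
from boards import *
shot('wrist','w21'); st(); rows((.7215,.0794,.174,-np.pi/2+.325))
E
```

```text
time: 23.77
tool_pos: [0.7217, 0.0773, 0.2641]
ee_rot: [3.137, -0.004, -1.248]
wrist_force: [-0.5, 0.4, -0.5]
width: 0.0564
t 23.82 tcp [0.7217 0.0772 0.2642] rpy [ 3.1369 -0.0037 -1.2482] F [ 0.5 -0.4 -0.4] w 0.0565 q [ 0.03  0.51  0.72 -0.01  1.91  1.28]
-0.25 -0.09 9.02 -0.002
```

View pics/w21.png

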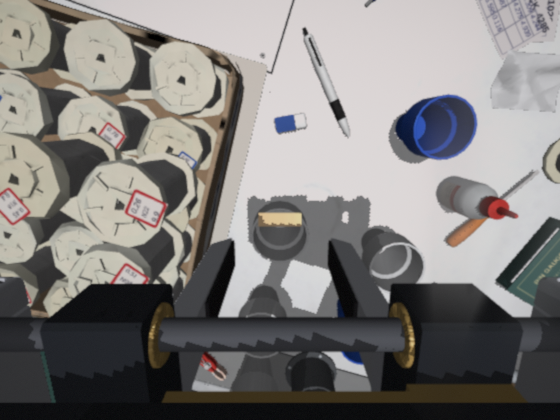

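```bash
python3 -m inch '-0.2 -0.1 3 0 0.4; -0.2 -0.1 6 0 0.4; -0.2 -0.1 8.5 0 0.4; -0.2 -0.1 9.0 0 0.4; -0.2 -0.1 9 0 0.4; -0.2 -0.1 9 0 0.4'
python3 - <<'E'
from boards import *
held('w22'); st()
E
```

```text
time: 24.32
tool_pos: [0.7221, 0.0779, 0.1756]
ee_rot: [3.138, -0.004, -1.25]
wrist_force: [-0.6, -0.5, 1.1]
width: 0.0562
1885
tool min [-0.0172 -0.0114 -0.0455] max [ 0.0146 -0.0013 -0.0123] pct5 [-0.0155 -0.0106 -0.0444] 95 [ 0.0129 -0.0022 -0.0182]
mean [-0.0013 -0.0066 -0.0391] v [[1.0, 0.004, -0.001], [-0.001, -0.029, -1.0], [0.004, -1.0, 0.029]] [0.396 0.345 0.117]
t 24.37 tcp [0.7228 0.0782 0.177 ] rpy [ 3.1408 -0.0048 -1.2492] F [-0.6  0.3  1.2] w 0.0566 q [ 0.03  0.5   0.91 -0.    1.73  1.28]
```

```bash
python3 -m inch '-0.12 0 0.2 0 0.8; -0.12 0 0.2 0 1; -0.12 0 0.2 0 1; -0.12 0 0.2 0 1; -0.12 0 0.2 0 1; -0.12 0 0.2 0 1'; python3 -m inch '0 0 -2 0 1; 0 0 -5 0 1; 0 0 -8 0 1; 0 0 -11 0 1; 0 0 -12.5 0 1; 0 0 -12.5 0 1; 0 0 -12.5 0 1'
python3 - <<'E'
from boards import *
tilt(); st(); held('w23')
rows((*stand(.065,.058),.29,-.1056-np.pi/2),(.63,-.05,.30,-1.5))
E
```

```text
time: 24.87
tool_pos: [0.7228, 0.0794, 0.1759]
ee_rot: [-3.141, -0.005, -1.249]
wrist_force: [-0.1, -0.7, 3.1]
width: 0.0318
time: 25.45
tool_pos: [0.7228, 0.0801, 0.3015]
ee_rot: [-3.139, -0.006, -1.249]
wrist_force: [0.1, 0.4, -0.6]
width: 0.0317
720 axis [0.259 0.09  0.962] tilt 15.9 mean [0.6904 0.0684 0.22  ] min z 0.134 p1 0.1372 s [1.304 0.242 0.053]
foot-ish rel tcp [-0.0531 -0.019  -0.1587]
t 25.50 tcp [0.7223 0.0801 0.2993] rpy [ 3.1403 -0.0048 -1.249 ] F [ 0.1 -0.6 -0.8] w 0.0319 q [ 0.03  0.53  0.63 -0.01  1.99  1.28]
2009
tool min [-0.0177 -0.0109 -0.0515] max [ 0.016   0.0068 -0.0065] pct5 [-0.0157 -0.0098 -0.044 ] 95 [ 0.0143 -0.0011 -0.0131]
mean [-0.0009 -0.0056 -0.0375] v [[-0.607, 0.07, 0.792], [-0.795, -0.042, -0.606], [0.009, 0.997, -0.081]] [0.431 0.429 0.12 ]
28.67 22.15 1.00 0.427
9.42 12.84 -0.11 0.251
```

```bash
python3 -m inch '2 3 -0.1 0.05 1; 4.5 6 -0.1 0.1 1; 7 9.5 -0.1 0.17 1; 9.4 12.8 -0.1 0.25 1; 13 14.5 0 0.3 1; 17 16.5 0 0.35 1; 20.5 18.2 0 0.4 1; 24 19.9 0.3 0.427 1; 27 21.3 0.6 0.427 1; 28.7 22.15 1 0.427 1; 28.7 22.15 1 0.427 1; 28.7 22.15 1 0.427 1'
python3 - <<'E'
from boards import *
st(); rows((*stand(.065,.058),.185,-.1056-np.pi/2))
E
```

```text
time: 26.55
tool_pos: [0.6015, -0.2629, 0.2866]
ee_rot: [3.135, -0.002, -1.678]
wrist_force: [0.6, 0.5, -0.9]
width: 0.0321
t 26.55 tcp [ 0.6015 -0.2629  0.2866] rpy [ 3.1348e+00 -2.4000e-03 -1.6781e+00] F [ 0.6  0.5 -0.9] w 0.0321 q [-0.5   0.34  0.91 -0.01  1.9   1.18]
-0.11 -0.16 10.15 -0.002
```

```bash
python3 -m inch '0 -0.1 2 0 1; -0.1 -0.1 4.5 0 1; -0.1 -0.1 7 0 1; -0.1 -0.1 8.5 0 1; -0.1 -0.1 9.5 0 1; -0.1 -0.1 10.2 0 1; -0.1 -0.1 10.2 0 1; -0.1 -0.1 10.2 0 1'
python3 - <<'E'
from boards import *
st(); onstand(.058)
E
```

```text
time: 27.22
tool_pos: [0.6023, -0.2616, 0.1851]
ee_rot: [3.136, -0.003, -1.677]
wrist_force: [0.4, 0.6, -0.4]
width: 0.0314
t 27.22 tcp [ 0.6023 -0.2616  0.1851] rpy [ 3.1355e+00 -2.5000e-03 -1.6772e+00] F [ 0.4  0.6 -0.4] w 0.0314 q [-0.49  0.34  1.12 -0.    1.69  1.18]
688 face x at z=.01,.13,.195 [0.0022 0.0373 0.0563] tilt 16.3 y 0.0423 0.0763
```

```bash
python3 -m inch '0 -0.5 0 0 1; 0 -1.0 0.1 0 1; 0 -1.4 0.2 0 1; 0 -1.8 0.3 0 1; 0 -2.2 0.4 0 1; 0 -2.4 0.4 0 1; 0 -2.5 0.4 0 1; 0 -2.5 0.4 0 1'
python3 - <<'E'
from boards import *
st(); onstand(.058)
E
python3 -m inch '0 0 0.3 0 1; 0 0.2 0.6 0 1; 0 0.3 0.8 0 1; 0 0.3 0.8 0 1'
python3 - <<'E'
from boards import *
st(); onstand(.058,'s24')
E
```

```text
time: 27.93
tool_pos: [0.6271, -0.2648, 0.1824]
ee_rot: [3.136, -0.004, -1.678]
wrist_force: [-4.2, 0.2, 5.0]
width: 0.032
t 27.93 tcp [ 0.6271 -0.2648  0.1824] rpy [ 3.136  -0.0036 -1.6778] F [-4.2  0.2  5. ] w 0.0320 q [-0.48  0.39  1.05 -0.01  1.71  1.2 ]
795 face x at z=.01,.13,.195 [-0.001   0.0491  0.0763] tilt 22.7 y 0.0419 0.0743
time: 28.32
tool_pos: [0.6242, -0.2646, 0.174]
ee_rot: [3.137, -0.004, -1.678]
wrist_force: [-2.1, 0.2, 2.3]
width: 0.032
t 28.32 tcp [ 0.6242 -0.2646  0.174 ] rpy [ 3.137  -0.0036 -1.6778] F [-2.1  0.2  2.3] w 0.0320 q [-0.48  0.39  1.07 -0.01  1.69  1.2 ]
804 face x at z=.01,.13,.195 [-0.0019  0.049   0.0765] tilt 23.0 y 0.0414 0.0755
```

```bash
python3 -m inch '0 0 0.1 0 1; 0 0 0.1 0 0.8; 0 0 0.1 0 0.55; 0 0 0 0 0.5; 0 0 0 0 0.5; 0 0 -2 0 0.5; 0 0 -6 0 0.5; 0 0 -9 0 0.5; 0 0 -9 0 0.5'
python3 - <<'E'
from boards import *
st(); onstand(.058,'s25'); onstand(0);onstand(-.058)
rows((.678,-.0832,.27,0),(.678,-.0832,.13,0))
E
```

```text
time: 29.12
tool_pos: [0.6272, -0.2653, 0.2726]
ee_rot: [-3.133, -0.009, -1.678]
wrist_force: [0.3, -0.2, 1.4]
width: 0.0473
t 29.12 tcp [ 0.6272 -0.2653  0.2726] rpy [-3.1327 -0.0085 -1.6776] F [ 0.3 -0.2  1.4] w 0.0473 q [-0.48  0.38  0.88 -0.    1.86  1.2 ]
779 face x at z=.01,.13,.195 [-0.0003  0.0491  0.0758] tilt 22.4 y 0.0419 0.0758
817 face x at z=.01,.13,.195 [0.0002 0.0491 0.0757] tilt 22.2 y -0.0171 0.0151
837 face x at z=.01,.13,.195 [0.0011 0.0491 0.0751] tilt 21.8 y -0.0742 -0.0424
-18.57 -3.34 -0.72 -1.678
-18.62 -3.40 13.28 -1.678
```

View pics/s25z.png

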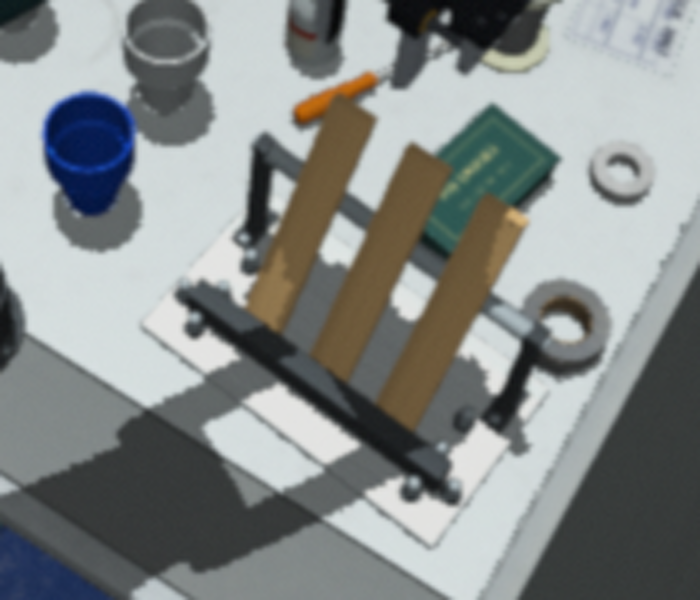

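```bash
cat > rims.py <<'E'
from h import *
from scipy.optimize import least_squares
def rim(P,c,z0,R0=.034):
    X,Y,Z=P[...,0],P[...,1],P[...,2]
    m=(np.hypot(X-c[0],Y-c[1])<.05)&(abs(Z-z0)<.006)
    p=P[m][:,:2]; 
    if len(p)<20: print('few',len(p)); return
    p=p[(np.hypot(*(p-p.mean(0)).T)<.045)]
    f=least_squares(lambda a:np.hypot(p[:,0]-a[0],p[:,1]-a[1])-a[2],[*c,R0-.0015],loss='soft_l1',f_scale=.001)
    (cx,cy),r=cv2.minEnclosingCircle((p*1000).astype(np.float32)); print(len(p),'fit',f.x.round(4),'enc',round(cx,1),round(cy,1),round(r,1),'z',P[m][:,2].mean().round(4))
E
python3 - <<'E'
from rims import *
im,d,KT=shot('top','t26'); P=cloud('t',d,KT)
for c,z in [((.673,.063),.095),((.538,.044),.095),((.42,.018),.095),((.678,-.083),.095),((.4287,-.072),.066)]: rim(P,c,z)
im,d,KT=shot('side','s26'); P=cloud('t',d,KT); print('side')
for c,z in [((.673,.063),.095),((.538,.044),.095),((.42,.018),.095),((.678,-.083),.095),((.4287,-.072),.066)]: rim(P,c,z)
X,Y,Z=P[...,0],P[...,1],P[...,2]
m=(abs(X-.75)<.12)&(abs(Y+.14)<.06)&(Z>.1)&(Z<.14); print('bottle',m.sum(),P[m].mean(0) if m.any() else '')
hsv=cv2.cvtColor(im,cv2.COLOR_BGR2HSV); m=(abs(hsv[...,0]-112)<12)&(hsv[...,1]>150)&(Z>.085)&(Z<.1)&(Y<.05); 
for lo,hi in [(.5,.65),(.7,.95)]:
    k=m&(X>lo)&(X<hi); print('blue',k.sum(),P[k].mean(0).round(3) if k.any() else '')
E
```

```text
163 fit [0.6725 0.0635 0.0322] enc 672.8 63.5 34.2 z 0.0943
158 fit [0.5381 0.044  0.0322] enc 538.3 44.2 33.9 z 0.0947
167 fit [0.4194 0.0177 0.0322] enc 419.5 18.0 33.9 z 0.0947
158 fit [ 0.6776 -0.083   0.0322] enc 678.2 -82.9 34.1 z 0.0946
106 fit [ 0.4287 -0.0719  0.0322] enc 428.9 -71.7 33.9 z 0.066
side
few 0
78 fit [0.5385 0.0422 0.0321] enc 537.2 39.5 33.3 z 0.0949
168 fit [0.42   0.016  0.0324] enc 420.4 16.0 34.9 z 0.0946
150 fit [ 0.6787 -0.0845  0.0324] enc 679.3 -83.8 35.6 z 0.0945
159 fit [ 0.4294 -0.0736  0.0322] enc 429.6 -72.8 34.9 z 0.0658
bottle 1 [ 0.64912785 -0.10185285  0.10189689]
blue 68 [ 0.576 -0.087  0.091]
blue 0
```

View pics/t26.png

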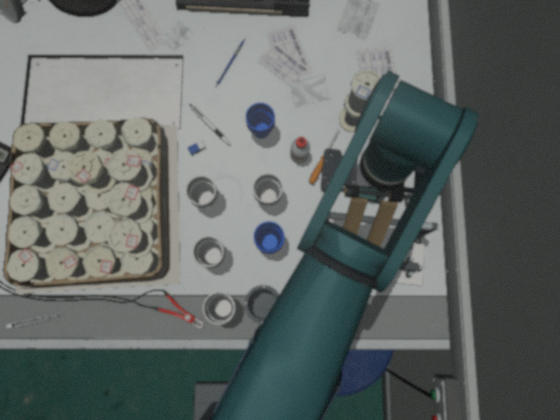

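Run:
```python
from rims import *
rows((.6785,-.084,.25,-np.pi/2))
```

```text
-18.48 -3.48 1.07 -0.107
```

```bash
python3 -m inch '-3 -0.5 -0.5 0 0.4; -7 -1.2 -0.5 -0.05 0.2; -11 -2 0 -0.1 0; -15 -2.8 0.5 -0.107 0; -18.5 -3.5 1 -0.107 0; -18.5 -3.5 1 -0.107 0; -18.5 -3.5 1 -0.107 0; -18.5 -3.5 1 -0.107 0'
cat >> rims.py <<'E'
def wrim(name,zr=.095,c=None,R0=.034):
    im,d,KT=shot('wrist',name); P=cloud('w',d,KT); o=robot.get_obs()
    rim(P,c if c is not None else o['tool_pos'][:2],zr,R0); st()
E
python3 - <<'E'
from rims import *
wrim('w27'); rows((.6785,-.084,.064,-np.pi/2))
E
```

```text
time: 30.03
tool_pos: [0.6782, -0.084, 0.2488]
ee_rot: [3.13, -0.001, -1.571]
wrist_force: [-0.4, -0.7, 0.4]
width: 0.0937
643 fit [ 0.6794 -0.0832  0.032 ] enc 679.0 -83.3 33.9 z 0.0949
t 30.08 tcp [ 0.6782 -0.0848  0.2495] rpy [ 3.1309e+00 -1.3000e-03 -1.5719e+00] F [-0.5  0.4 -0.3] w 0.0939 q [-0.21  0.4   0.9  -0.    1.85  1.37]
-0.11 -0.23 18.55 -0.001
```

View pics/w27.png

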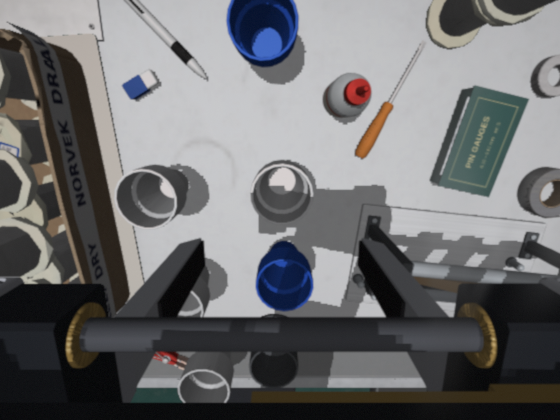

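```bash
python3 -m inch '0 0 4 0 0; -0.1 -0.1 8 0 0; -0.15 -0.2 12 0 0; -0.15 -0.25 15.5 0 0; -0.15 -0.27 17.5 0 0; -0.15 -0.27 18.5 0 0; -0.15 -0.27 18.5 0 0;-0.15 -0.27 18.5 0 0'; python3 -m inch '0 0 0 0 0.2; 0 0 0 0 0.35; 0 0 0 0 0.6; 0 0 0 0 1; 0 0 0 0 1; 0 0 0 0 1; 0 0 0 0 1'
python3 - <<'E'
from rims import *
st()
E
```

```text
time: 30.75
tool_pos: [0.6792, -0.0848, 0.0653]
ee_rot: [3.132, -0.002, -1.573]
wrist_force: [-0.1, 0.9, -0.1]
width: 0.0941
time: 31.33
tool_pos: [0.6802, -0.0849, 0.0672]
ee_rot: [3.135, -0.002, -1.573]
wrist_force: [-0.7, 0.9, 6.0]
width: 0.0701
t 31.33 tcp [ 0.6802 -0.0849  0.0672] rpy [ 3.1349e+00 -2.2000e-03 -1.5732e+00] F [-0.7  0.9  6. ] w 0.0701 q [-0.21  0.45  1.2  -0.    1.5   1.37]
```

```bash
python3 -m inch '0 0 0 0 1; 0 0 0 0 1; 0 0 0 0 1'
python3 - <<'E'
from rims import *
st(); shot('wrist','w28'); shot('side','s28')
E
```

```text
time: 31.58
tool_pos: [0.6803, -0.0849, 0.0672]
ee_rot: [3.135, -0.002, -1.573]
wrist_force: [0.4, 0.1, 2.5]
width: 0.0697
t 31.58 tcp [ 0.6803 -0.0849  0.0672] rpy [ 3.1350e+00 -2.3000e-03 -1.5731e+00] F [0.4 0.1 2.5] w 0.0697 q [-0.2   0.45  1.2  -0.    1.5   1.37]
```

View pics/w28.png

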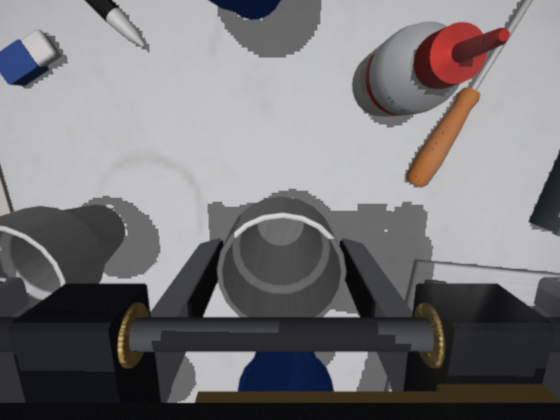

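View pics/s28.png

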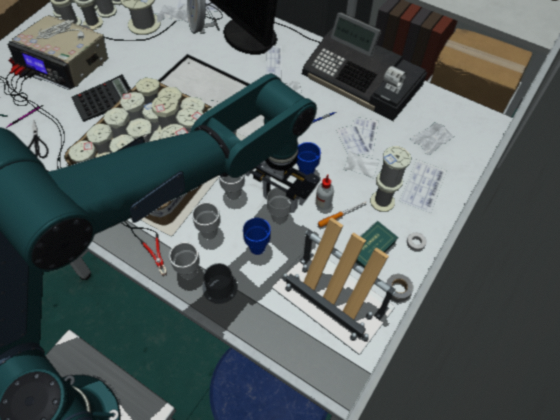

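```bash
python3 -m inch '0 0 -0.7 0 1; 0 0 -1.5 0 1; 0 0 -2.5 0 1; 0 0 -2.5 0 1'
python3 - <<'E'
from rims import *
st(); wrim('w29',zr=.125)
E
```

```text
time: 32.02
tool_pos: [0.6816, -0.085, 0.0949]
ee_rot: [3.139, -0.003, -1.573]
wrist_force: [0.6, 0.1, -1.4]
width: 0.0701
t 32.02 tcp [ 0.6816 -0.085   0.0949] rpy [ 3.1387e+00 -2.9000e-03 -1.5732e+00] F [ 0.6  0.1 -1.4] w 0.0701 q [-0.2   0.43  1.16 -0.    1.55  1.37]
2881 fit [ 0.681  -0.084   0.0325] enc 690.6 -83.6 44.8 z 0.1234
t 32.07 tcp [ 0.6815 -0.085   0.0942] rpy [ 3.1382e+00 -2.8000e-03 -1.5732e+00] F [ 0.6  0.8 -2.7] w 0.0699 q [-0.2   0.43  1.17 -0.    1.54  1.37]
```

View pics/w29.png

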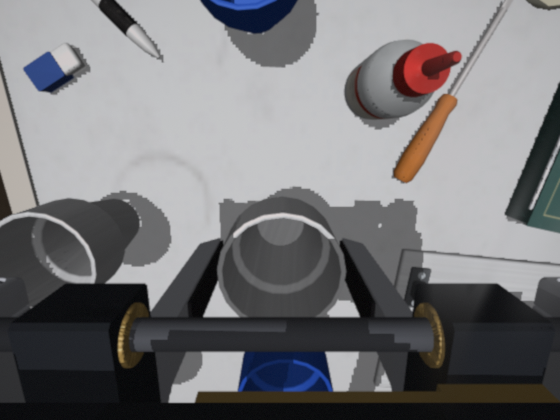

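Run:
```python
from rims import *
rows((.6815,-.085,.20,-np.pi/2),(.4297,-.073,.20,0),(.4297,-.073,.12,0))
```

```text
0.03 0.03 -10.58 -0.002
-1.11 25.22 -10.50 -1.573
-1.13 25.19 -2.50 -1.573
```

```bash
python3 -m inch '0 0 -3 0 1; 0 0 -7 0 1; 0 0 -10.5 0 1; -0.3 3 -10.5 -0.1 1; -0.6 6.5 -10.5 -0.2 1; -1.1 10 -10.5 -0.3 1; -1.1 14 -10.5 -0.4 1; -1.1 18 -10.5 -0.5 1; -1.1 21.5 -10.5 -0.6 1; -1.1 24 -10.5 -0.7 1; -1.1 25.2 -10.5 -0.8 1; -1.1 25.2 -10.5 -0.92 1; -1.1 25.2 -10.5 -1.04 1; -1.1 25.2 -10.5 -1.16 1; -1.1 25.2 -10.5 -1.28 1; -1.1 25.2 -10.5 -1.4 1; -1.1 25.2 -10.5 -1.5 1; -1.1 25.2 -10.5 -1.573 1; -1.1 25.2 -10.5 -1.573 1; -1.1 25.2 -10.5 -1.573 1'
python3 - <<'E'
from rims import *
st(); wrim('w30',zr=.23); rows((.4297,-.073,.1,0))
E
```

```text
time: 33.73
tool_pos: [0.4297, -0.0731, 0.1999]
ee_rot: [3.139, 0.003, -0.002]
wrist_force: [-0.9, 1.0, -2.6]
width: 0.0699
t 33.73 tcp [ 0.4297 -0.0731  0.1999] rpy [ 3.1388e+00  3.4000e-03 -2.2000e-03] F [-0.9  1.  -2.6] w 0.0699 q [-0.3  -0.17  1.63 -0.    1.68 -0.29]
2912 fit [ 0.4292 -0.0724  0.0325] enc 428.9 -63.1 44.8 z 0.2285
t 33.78 tcp [ 0.4297 -0.0731  0.1999] rpy [ 3.1388e+00  3.4000e-03 -2.0000e-03] F [ 0.3 -0.2 -2.7] w 0.0702 q [-0.3  -0.17  1.63 -0.    1.68 -0.29]
0.03 -0.04 9.99 -0.002
```

View pics/w30.png

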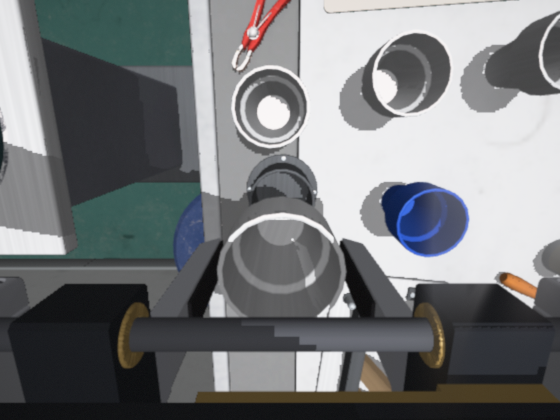

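```bash
cat >> rims.py <<'E'
def arc(name,zr,c,rout=.034):
    im,d,KT=shot('wrist',name); P=cloud('w',d,KT); X,Y,Z=P[...,0],P[...,1],P[...,2]
    m=(d>0)&(abs(Z-zr)<.005)&(np.hypot(X-c[0],Y-c[1])<.042); p=P[m][:,:2]
    if len(p)<30: print('few',len(p)); return
    f=least_squares(lambda a:np.hypot(p[:,0]-a[0],p[:,1]-a[1])-.0325,c,loss='soft_l1',f_scale=.001)
    print('arc',len(p),f.x.round(4),'z',Z[m].mean().round(4),'rms',np.sqrt(np.mean(f.fun**2)).round(5),'yrange',p[:,1].min().round(3),p[:,1].max().round(3)); 
    # held rim
E
python3 - <<'E'
from rims import *
arc('w31',.066,(.4297,-.073))
E
```

```text
arc 354 [ 0.429  -0.0731] z 0.0664 rms 0.00097 yrange -0.077 -0.039
```

```bash
python3 -m inch '0 0.05 3 0 1; 0 0.05 6 0 1; 0 0.05 8.5 0 1; 0 0.05 10 0 1; 0 0.05 10.8 0 1; 0 0.05 11.3 0 1; 0 0.05 11.5 0 1; 0 0.05 11.5 0 1'
python3 - <<'E'
from rims import *
st()
E
```

```text
time: 34.5
tool_pos: [0.4299, -0.0741, 0.0856]
ee_rot: [3.138, 0.002, -0.002]
wrist_force: [-0.2, -0.1, -2.3]
width: 0.0697
t 34.50 tcp [ 0.4299 -0.0741  0.0856] rpy [ 3.1384e+00  2.2000e-03 -2.0000e-03] F [-0.2 -0.1 -2.3] w 0.0697 q [-0.3  -0.11  1.81 -0.    1.45 -0.3 ]
```

No lateral force. Creeping down.

```bash
python3 -m inch '0 -0.03 0.2 0 1; 0 -0.03 0.4 0 1; 0 -0.03 0.5 0 1; 0 -0.03 0.6 0 1; 0 -0.03 0.6 0 1'; python3 -m inch '0 0 0.1 0 1; 0 0 0.2 0 1; 0 0 0.2 0 1'; python3 -m inch '0 0 0.1 0 1; 0 0 0.15 0 1; 0 0 0.15 0 1'
```

```text
time: 34.92
tool_pos: [0.4299, -0.0738, 0.0796]
ee_rot: [3.138, 0.002, -0.002]
wrist_force: [-0.6, -0.2, -3.1]
width: 0.0699
time: 35.17
tool_pos: [0.4297, -0.0737, 0.0774]
ee_rot: [3.139, 0.003, -0.002]
wrist_force: [0.2, 0.4, -2.3]
width: 0.0702
time: 35.42
tool_pos: [0.4299, -0.0738, 0.0764]
ee_rot: [3.138, 0.002, -0.002]
wrist_force: [-1.8, 0.7, 0.8]
width: 0.0702
```

```bash
python3 -m inch '0 0 0 0 0.9; 0 0 0 0 0.2; 0 0 0 0 0.1; 0 0 0 0 0; 0 0 0 0 0; 0 0 -1 0 0; 0 0 -4 0 0; 0 0 -8 0 0; 0 0 -11 0 0; 0 0 -11 0 0'
python3 - <<'E'
from rims import *
wrim('w32',zr=.104)
rows((.4200,.0170,.19,0),(.4200,.0170,.067,0))
E
```

```text
time: 36.25
tool_pos: [0.4339, -0.0745, 0.1949]
ee_rot: [3.134, -0.012, -0.002]
wrist_force: [1.3, 0.3, 0.4]
width: 0.0939
989 fit [ 0.429  -0.0734  0.032 ] enc 429.1 -74.0 34.0 z 0.1038
t 36.30 tcp [ 0.4327 -0.0742  0.1915] rpy [ 3.1355e+00 -7.4000e-03 -2.0000e-03] F [ 0.6 -0.3  0.2] w 0.0942 q [-0.3  -0.17  1.64 -0.    1.66 -0.29]
-1.28 -9.12 0.09 -0.002
-1.38 -9.19 12.39 -0.002
```

View pics/w32.png

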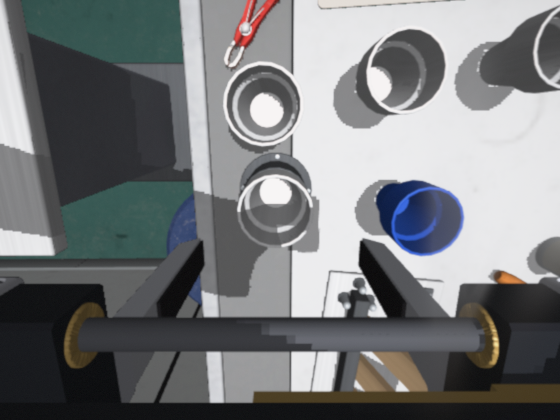

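Run:
```python
from rims import *
im,d,KT=shot('wrist','w33'); P=cloud('w',d,KT); rim(P,(.42,.017),.095); rim(P,(.429,-.0734),.104); rim(P,(.538,.043),.095); rows((.4203,.0162,.19,0),(.4203,.0162,.067,0))
```

```text
1111 fit [0.4198 0.0166 0.0319] enc 419.8 16.8 33.9 z 0.0949
1016 fit [ 0.4291 -0.0734  0.032 ] enc 429.1 -74.0 33.9 z 0.1038
1505 fit [0.5376 0.0429 0.0321] enc 538.4 43.4 34.2 z 0.0945
-1.11 -8.99 -0.18 -0.002
-1.14 -9.05 12.12 -0.002
```

```bash
python3 -m inch '-0.5 -3 0 0 0; -1 -6 0 0 0; -1.1 -8.5 0 0 0; -1.1 -9 0 0 0; -1.1 -9 0 0 0'
python3 - <<'E'
from rims import *
wrim('w34'); rows((.4200,.0166,.067,0))
E
```

```text
time: 36.77
tool_pos: [0.4194, 0.0173, 0.1867]
ee_rot: [3.137, 0.001, 0.001]
wrist_force: [0.5, -0.2, 0.6]
width: 0.0938
980 fit [0.4197 0.0175 0.032 ] enc 419.6 16.9 34.0 z 0.0947
t 36.82 tcp [0.4197 0.0163 0.1869] rpy [ 3.1364e+00  1.0000e-04 -4.0000e-04] F [ 0.1 -0.1 -0.5] w 0.0934 q [-0.09 -0.2   1.68 -0.01  1.66 -0.09]
0.03 -0.09 11.99 -0.000
```

```bash
python3 -m inch '0 -0.05 4 0 0; 0 -0.1 8 0 0; 0 -0.1 10.5 0 0; 0 -0.1 11.7 0 0; 0 -0.1 12 0 0; 0 -0.1 12 0 0; 0 -0.1 12 0 0.2; 0 -0.1 12 0 0.6; 0 -0.1 12 0 1; 0 -0.1 12 0 1; 0 -0.1 12 0 1; 0 -0.1 12 0 1; 0 -0.1 12 0 1; 0 -0.1 12 0 1'
python3 - <<'E'
from rims import *
st()
E
```

```text
time: 37.98
tool_pos: [0.4205, 0.0166, 0.068]
ee_rot: [3.136, -0.002, -0.0]
wrist_force: [0.7, -0.3, 6.5]
width: 0.0678
t 37.98 tcp [0.4205 0.0166 0.068 ] rpy [ 3.136e+00 -2.000e-03 -3.000e-04] F [ 0.7 -0.3  6.5] w 0.0678 q [-0.09 -0.14  1.87 -0.01  1.41 -0.09]
```

```bash
python3 -m inch '0 0 -1 0 1; 0 0 -3 0 1; 0 0 -7 0 1; 0 0 -11 0 1; 0 0 -14.5 0 1; 0 0 -14.5 0 1; 0 0 -14.5 0 1'
python3 - <<'E'
from rims import *
st(); rows((.4297,-.0737,.212,0))
E
```

```text
time: 38.57
tool_pos: [0.4211, 0.0174, 0.215]
ee_rot: [3.136, -0.006, -0.0]
wrist_force: [0.1, -0.4, -4.1]
width: 0.0676
t 38.57 tcp [0.4211 0.0174 0.215 ] rpy [ 3.1358 -0.0061 -0.    ] F [ 0.1 -0.4 -4.1] w 0.0676 q [-0.09 -0.21  1.63 -0.01  1.71 -0.09]
0.86 9.11 0.36 -0.000
```

```bash
python3 -m inch '0.3 3 0.2 0 1; 0.6 6 0.3 0 1; 0.8 8.5 0.3 0 1; 0.86 9.1 0.3 0 1; 0.86 9.1 0.3 0 1; 0.86 9.1 0.3 0 1; 0.86 9.1 0.3 0 1'
python3 - <<'E'
from rims import *
st(); o=robot.get_obs()
arc('w35',.104,(.4291,-.0734)); wrim('w36',zr=o['tool_pos'][2]+.027)
E
```

```text
time: 39.15
tool_pos: [0.429, -0.0725, 0.2114]
ee_rot: [3.137, -0.004, 0.001]
wrist_force: [0.9, 1.0, -2.8]
width: 0.0679
t 39.15 tcp [ 0.429  -0.0725  0.2114] rpy [ 3.1373e+00 -3.7000e-03  9.0000e-04] F [ 0.9  1.  -2.8] w 0.0679 q [-0.3  -0.18  1.61 -0.    1.7  -0.3 ]
arc 375 [ 0.429  -0.0741] z 0.1043 rms 0.00096 yrange -0.071 -0.04
3322 fit [ 0.4285 -0.0706  0.0322] enc 428.7 -62.4 44.6 z 0.238
t 39.25 tcp [ 0.4294 -0.0725  0.2121] rpy [ 3.1365e+00 -5.2000e-03  1.6000e-03] F [ 0.   0.1 -2.8] w 0.0680 q [-0.29 -0.18  1.61 -0.    1.7  -0.3 ]
```

```bash
python3 -m inch '0.05 0.25 2 0 1; 0.05 0.25 5 0 1; 0.05 0.25 7.5 0 1; 0.05 0.25 8.6 0 1; 0.05 0.25 8.9 0 1; 0.05 0.25 8.9 0 1;0.05 0.25 8.9 0 1'
python3 - <<'E'
from rims import *
st()
E
```

```text
time: 39.83
tool_pos: [0.4314, -0.0754, 0.1247]
ee_rot: [3.136, -0.008, 0.002]
wrist_force: [-0.3, 0.7, -3.4]
width: 0.0683
t 39.83 tcp [ 0.4314 -0.0754  0.1247] rpy [ 3.1358e+00 -7.7000e-03  2.2000e-03] F [-0.3  0.7 -3.4] w 0.0683 q [-0.3  -0.14  1.76 -0.    1.52 -0.3 ]
```

```bash
python3 -m inch '-0.1 0 0.2 0 1; -0.1 0 0.5 0 1; -0.1 0 0.65 0 1; -0.1 0 0.65 0 1'; python3 -m inch '0 0 0.1 0 1; 0 0 0.2 0 1; 0 0 0.2 0 1'; python3 -m inch '0 0 0.1 0 1; 0 0 0.15 0 1; 0 0 0.15 0 1'
```

```text
time: 40.17
tool_pos: [0.4305, -0.0755, 0.1184]
ee_rot: [3.136, -0.008, 0.002]
wrist_force: [-0.5, 0.3, -2.1]
width: 0.0682
time: 40.42
tool_pos: [0.4304, -0.0755, 0.1161]
ee_rot: [3.136, -0.008, 0.002]
wrist_force: [1.4, -0.1, -2.8]
width: 0.0682
time: 40.67
tool_pos: [0.4305, -0.0756, 0.1154]
ee_rot: [3.135, -0.008, 0.002]
wrist_force: [-0.3, -0.2, 3.0]
width: 0.0684
```

```bash
python3 -m inch '0 0 0 0 0.9; 0 0 0 0 0.2; 0 0 0 0 0.1; 0 0 0 0 0; 0 0 0 0 0; 0 0 -1 0 0; 0 0 -4 0 0; 0 0 -8 0 0; 0 0 -11 0 0; 0 0 -11 0 0; 0 0 -11 0 0'
python3 - <<'E'
from rims import *
st()
im,d,KT=shot('wrist','w37'); P=cloud('w',d,KT); rim(P,(.429,-.0734),.142); rim(P,(.538,.043),.095); rim(P,(.673,.063),.095); rows((.538,.0430,.23,0),(.538,.0430,.0675,0))
E
```

```text
time: 41.58
tool_pos: [0.431, -0.0754, 0.2285]
ee_rot: [3.134, -0.014, 0.002]
wrist_force: [0.1, 0.1, -0.9]
width: 0.094
t 41.58 tcp [ 0.431  -0.0754  0.2285] rpy [ 3.1337e+00 -1.4100e-02  2.0000e-03] F [ 0.1  0.1 -0.9] w 0.0940 q [-0.3  -0.18  1.58 -0.    1.72 -0.3 ]
1037 fit [ 0.43   -0.0744  0.032 ] enc 430.1 -75.2 34.0 z 0.1418
1125 fit [0.5375 0.0428 0.0321] enc 538.3 43.0 34.0 z 0.0945
921 fit [0.6716 0.0627 0.032 ] enc 672.1 63.0 34.0 z 0.094
10.84 -11.78 -0.35 0.002
10.68 -11.89 15.90 0.002
```

View pics/w37.png

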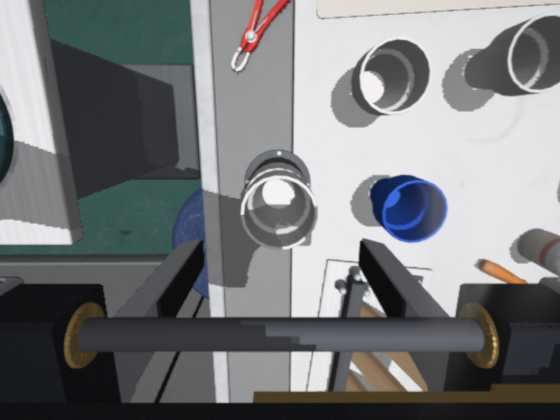

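```bash
python3 -m inch '2.5 -3 0 0 0; 5 -6 0 0 0; 8 -9 0 0 0; 10.5 -11.5 0 0 0; 10.8 -11.8 0 0 0; 10.8 -11.8 0 0 0; 10.8 -11.8 0 0 0'
python3 - <<'E'
from rims import *
st();wrim('w38'); rows((.538,.0430,.0675,0))
E
```

```text
time: 42.22
tool_pos: [0.5366, 0.0429, 0.2246]
ee_rot: [3.134, -0.006, 0.002]
wrist_force: [0.6, -0.8, 0.6]
width: 0.0938
t 42.22 tcp [0.5366 0.0429 0.2246] rpy [ 3.1344e+00 -5.7000e-03  2.4000e-03] F [ 0.6 -0.8  0.6] w 0.0938 q [-0.02  0.05  1.37 -0.01  1.71 -0.02]
751 fit [0.5384 0.0438 0.032 ] enc 538.5 43.3 34.0 z 0.0949
t 42.27 tcp [0.5365 0.0424 0.2253] rpy [ 3.1344e+00 -7.1000e-03  1.4000e-03] F [ 0.3 -0.4  0.3] w 0.0940 q [-0.02  0.05  1.37 -0.01  1.71 -0.02]
0.03 -0.17 15.78 0.001
```

```bash
python3 -m inch '0 0 4 0 0; 0 -0.1 8 0 0; 0.05 -0.18 12 0 0; 0.05 -0.2 14.5 0 0; 0.05 -0.2 15.7 0 0; 0.05 -0.2 15.75 0 0; 0.05 -0.2 15.75 0 0'
python3 - <<'E'
from rims import *
st()
E
python3 -m inch '0 0 0 0 0.2; 0 0 0 0 0.6; 0 0 0 0 1; 0 0 0 0 1; 0 0 0 0 1; 0 0 0 0 1; 0 0 0 0 1; 0 0 0 0 1'
python3 - <<'E'
from rims import *
st()
E
```

```text
time: 42.85
tool_pos: [0.5382, 0.0425, 0.0687]
ee_rot: [3.134, -0.008, 0.0]
wrist_force: [0.3, -0.4, 1.3]
width: 0.0937
t 42.85 tcp [0.5382 0.0425 0.0687] rpy [ 3.1343e+00 -7.9000e-03  1.0000e-04] F [ 0.3 -0.4  1.3] w 0.0937 q [-0.02  0.13  1.6  -0.01  1.4  -0.02]
time: 43.52
tool_pos: [0.5392, 0.0425, 0.0702]
ee_rot: [3.134, -0.011, 0.0]
wrist_force: [-0.2, 0.2, 6.4]
width: 0.0686
t 43.52 tcp [0.5392 0.0425 0.0702] rpy [ 3.1341e+00 -1.0700e-02  3.0000e-04] F [-0.2  0.2  6.4] w 0.0686 q [-0.02  0.13  1.6  -0.01  1.4  -0.02]
```

```bash
python3 -m inch '0 0 -1 0 1; 0 0 -3 0 1; 0 0 -7 0 1; 0 0 -11 0 1; 0 0 -15 0 1; 0 0 -17.5 0 1; 0 0 -17.5 0 1;0 0 -17.5 0 1'
python3 - <<'E'
from rims import *
st(); rows((.4300,-.0748,.245,0))
E
```

```text
time: 44.18
tool_pos: [0.5377, 0.0439, 0.2461]
ee_rot: [3.134, -0.013, 0.0]
wrist_force: [0.1, -0.4, -3.8]
width: 0.0686
t 44.18 tcp [0.5377 0.0439 0.2461] rpy [ 3.1341e+00 -1.2800e-02  4.0000e-04] F [ 0.1 -0.4 -3.8] w 0.0686 q [-0.02  0.05  1.33 -0.01  1.75 -0.02]
-10.77 11.86 0.07 0.000
```

```bash
python3 -m inch '-2.5 3 0 0 1; -5 6 0 0 1; -7.5 8.5 0 0 1; -10 11 0 0 1; -10.8 11.9 0 0 1; -10.8 11.9 0 0 1; -10.8 11.9 0 0 1;-10.8 11.9 0 0 1'
python3 - <<'E'
from rims import *
st(); o=robot.get_obs()
arc('w39',.142,(.4297,-.074)); wrim('w40',zr=o['tool_pos'][2]+.025)
E
```

```text
time: 44.85
tool_pos: [0.4293, -0.0745, 0.2435]
ee_rot: [3.136, -0.009, 0.001]
wrist_force: [0.5, 0.0, -3.3]
width: 0.0683
t 44.85 tcp [ 0.4293 -0.0745  0.2435] rpy [ 3.1359e+00 -9.3000e-03  7.0000e-04] F [ 0.5  0.  -3.3] w 0.0683 q [-0.3  -0.18  1.55 -0.    1.76 -0.3 ]
arc 374 [ 0.4299 -0.0751] z 0.1424 rms 0.00093 yrange -0.072 -0.041
3416 fit [ 0.4288 -0.072   0.0322] enc 428.8 -64.1 44.4 z 0.2682
t 44.95 tcp [ 0.4299 -0.0744  0.2444] rpy [ 3.1352e+00 -1.0500e-02  1.8000e-03] F [ 0.9  0.1 -1.9] w 0.0684 q [-0.3  -0.18  1.55 -0.    1.76 -0.3 ]
```

View pics/w40.png

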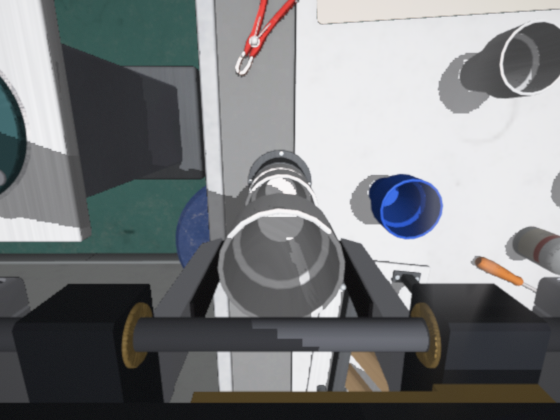

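Run:
```python
from rims import *
rows((.4307,-.0758,.166,0))
```

```text
0.00 0.09 7.84 0.002
```

```bash
python3 -m inch '0 0.1 2 0 1; 0 0.1 5 0 1; 0 0.1 7 0 1; 0 0.1 7.7 0 1; 0 0.1 7.8 0 1; 0 0.1 7.8 0 1;0 0.1 7.8 0 1'
python3 - <<'E'
from rims import *
st();rows((.4307,-.0758,.158,0))
E
```

```text
time: 45.53
tool_pos: [0.4319, -0.0759, 0.168]
ee_rot: [3.134, -0.013, 0.002]
wrist_force: [0.4, 0.9, -2.9]
width: 0.0683
t 45.53 tcp [ 0.4319 -0.0759  0.168 ] rpy [ 3.1344e+00 -1.3200e-02  2.4000e-03] F [ 0.4  0.9 -2.9] w 0.0683 q [-0.3  -0.17  1.69 -0.    1.6  -0.3 ]
-0.13 -0.01 1.00 0.002
```

```bash
python3 -m inch '-0.12 0 0.3 0 1; -0.12 0 0.6 0 1; -0.12 0 0.9 0 1; -0.12 0 0.9 0 1'; python3 -m inch '0 0 0.1 0 1; 0 0 0.2 0 1; 0 0 0.2 0 1'; python3 -m inch '0 0 0.1 0 1; 0 0 0.12 0 1; 0 0 0.12 0 1'
```

```text
time: 45.87
tool_pos: [0.4305, -0.0759, 0.1586]
ee_rot: [3.135, -0.013, 0.002]
wrist_force: [-0.5, 0.3, -3.6]
width: 0.068
time: 46.12
tool_pos: [0.4304, -0.0759, 0.1564]
ee_rot: [3.135, -0.012, 0.002]
wrist_force: [-0.5, -0.3, -1.7]
width: 0.0683
time: 46.37
tool_pos: [0.4306, -0.076, 0.1555]
ee_rot: [3.135, -0.013, 0.002]
wrist_force: [0.5, 1.3, -1.2]
width: 0.0681
```

```bash
python3 -m inch '0 0 0.1 0 1; 0 0 0.1 0 1; 0 0 0.1 0 1'
```

```text
time: 46.62
tool_pos: [0.4306, -0.0759, 0.1553]
ee_rot: [3.134, -0.013, 0.002]
wrist_force: [-2.3, 0.9, 3.7]
width: 0.0683
```

Contact (about 6 N over the weight), at the expected height. Releasing.

```bash
python3 -m inch '0 0 0 0 0.9; 0 0 0 0 0.2; 0 0 0 0 0.1; 0 0 0 0 0; 0 0 0 0 0; 0 0 -1 0 0; 0 0 -4 0 0; 0 0 -8 0 0; 0 0 -8.5 0 0; 0 0 -8.5 0 0'
python3 - <<'E'
from rims import *
st()
im,d,KT=shot('wrist','w41'); P=cloud('w',d,KT); rim(P,(.43,-.0744),.180); rim(P,(.672,.063),.095); rows((.6725,.0630,.25,0),(.6725,.0630,.0675,0))
shot('side','s41')
E
```

```text
time: 47.45
tool_pos: [0.4314, -0.0759, 0.2447]
ee_rot: [3.132, -0.021, 0.002]
wrist_force: [-1.1, 0.7, -0.5]
width: 0.0939
t 47.45 tcp [ 0.4314 -0.0759  0.2447] rpy [ 3.1319e+00 -2.1400e-02  2.3000e-03] F [-1.1  0.7 -0.5] w 0.0939 q [-0.3  -0.19  1.56 -0.    1.75 -0.3 ]
1230 fit [ 0.4298 -0.0739  0.032 ] enc 430.0 -74.5 34.0 z 0.1797
1290 fit [0.6718 0.0628 0.0321] enc 672.5 63.5 34.6 z 0.0939
24.26 -13.80 -0.50 0.002
23.95 -13.95 17.75 0.002
```

View pics/s41.png

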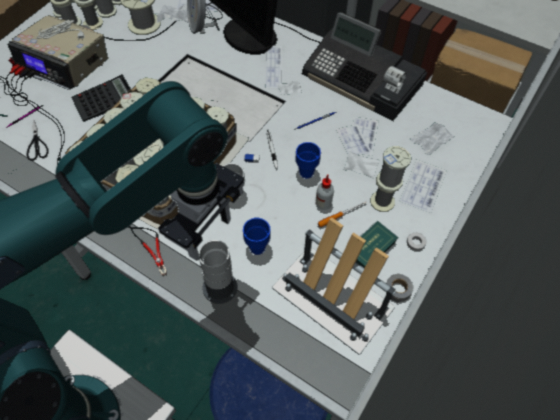

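```bash
python3 -m inch '3 -2 -0.3 0 0; 6 -3.6 -0.5 0 0; 9.5 -5.5 -0.5 0 0; 13 -7.5 -0.5 0 0; 16.5 -9.5 -0.5 0 0; 20 -11.4 -0.5 0 0; 23 -13.2 -0.5 0 0; 24.2 -13.8 -0.5 0 0; 24.2 -13.8 -0.5 0 0; 24.2 -13.8 -0.5 0 0; 24.2 -13.8 -0.5 0 0'
python3 - <<'E'
from rims import *
st();wrim('w42'); rows((.6730,.0630,.0675,0))
E
```

```text
time: 48.47
tool_pos: [0.67, 0.0627, 0.2462]
ee_rot: [3.134, -0.011, 0.002]
wrist_force: [-0.6, 0.3, -0.0]
width: 0.094
t 48.47 tcp [0.67   0.0627 0.2462] rpy [ 3.134e+00 -1.070e-02  1.800e-03] F [-0.6  0.3 -0. ] w 0.0940 q [ 0.01  0.36  0.97 -0.01  1.81  0.01]
658 fit [0.6731 0.0636 0.032 ] enc 673.4 63.1 34.0 z 0.0949
t 48.52 tcp [0.67   0.0625 0.2471] rpy [ 3.1341e+00 -1.2100e-02  1.4000e-03] F [-0.5  0.6 -0.2] w 0.0940 q [ 0.01  0.36  0.97 -0.01  1.81  0.01]
0.08 -0.19 17.96 0.001
```

```bash
python3 -m inch '0 0 4 0 0; 0 -0.1 8 0 0; 0.1 -0.2 12 0 0; 0.1 -0.2 15.5 0 0; 0.1 -0.2 17.5 0 0; 0.1 -0.2 17.9 0 0; 0.1 -0.2 17.9 0 0; 0.1 -0.2 17.9 0 0.2; 0.1 -0.2 17.9 0 0.6; 0.1 -0.2 17.9 0 1; 0.1 -0.2 17.9 0 1; 0.1 -0.2 17.9 0 1; 0.1 -0.2 17.9 0 1; 0.1 -0.2 17.9 0 1; 0.1 -0.2 17.9 0 1'
python3 - <<'E'
from rims import *
st()
E
```

```text
time: 49.77
tool_pos: [0.6744, 0.0632, 0.0707]
ee_rot: [3.134, -0.016, 0.002]
wrist_force: [-1.2, 0.1, 5.8]
width: 0.0702
t 49.77 tcp [0.6744 0.0632 0.0707] rpy [ 3.1339e+00 -1.5900e-02  1.6000e-03] F [-1.2  0.1  5.8] w 0.0702 q [ 0.01  0.41  1.24 -0.01  1.47  0.01]
```

```bash
python3 -m inch '0 0 -1 0 1; 0 0 -3 0 1; 0 0 -7 0 1; 0 0 -11 0 1; 0 0 -15 0 1; 0 0 -19 0 1; 0 0 -21.3 0 1; 0 0 -21.3 0 1;0 0 -21.3 0 1'
python3 - <<'E'
from rims import *
st(); rows((.4303,-.0755,.285,0))
E
```

```text
time: 50.52
tool_pos: [0.6714, 0.0649, 0.2848]
ee_rot: [3.134, -0.019, 0.002]
wrist_force: [-0.5, 0.4, -3.2]
width: 0.0703
t 50.52 tcp [0.6714 0.0649 0.2848] rpy [ 3.134e+00 -1.860e-02  1.800e-03] F [-0.5  0.4 -3.2] w 0.0703 q [ 0.02  0.36  0.88 -0.01  1.88  0.01]
-24.13 14.00 -0.36 0.002
```

```bash
python3 -m inch '-3 1.7 -0.2 0 1; -6 3.5 -0.36 0 1; -9.5 5.5 -0.36 0 1; -13 7.5 -0.36 0 1; -16.5 9.6 -0.36 0 1; -20 11.6 -0.36 0 1; -23 13.3 -0.36 0 1; -24.1 14 -0.36 0 1; -24.1 14 -0.36 0 1; -24.1 14 -0.36 0 1; -24.1 14 -0.36 0 1'
python3 - <<'E'
from rims import *
st(); o=robot.get_obs()
arc('w43',.180,(.4298,-.074)); wrim('w44',zr=o['tool_pos'][2]+.0245); rows((.4305,-.0757,.205,0))
E
```

```text
time: 51.43
tool_pos: [0.4309, -0.075, 0.283]
ee_rot: [3.136, -0.016, 0.002]
wrist_force: [-1.2, 0.3, -3.2]
width: 0.0702
t 51.43 tcp [ 0.4309 -0.075   0.283 ] rpy [ 3.1356e+00 -1.5900e-02  2.2000e-03] F [-1.2  0.3 -3.2] w 0.0702 q [-0.3  -0.18  1.48 -0.    1.83 -0.3 ]
arc 394 [ 0.4298 -0.0747] z 0.1804 rms 0.00095 yrange -0.075 -0.041
3361 fit [ 0.4303 -0.0735  0.0323] enc 430.2 -64.9 44.5 z 0.3071
t 51.53 tcp [ 0.4313 -0.0749  0.2837] rpy [ 3.1351e+00 -1.6500e-02  3.0000e-03] F [ 0.5 -0.5 -2.8] w 0.0702 q [-0.3  -0.18  1.47 -0.    1.83 -0.3 ]
-0.21 0.03 7.87 0.003
```

View pics/w44.png

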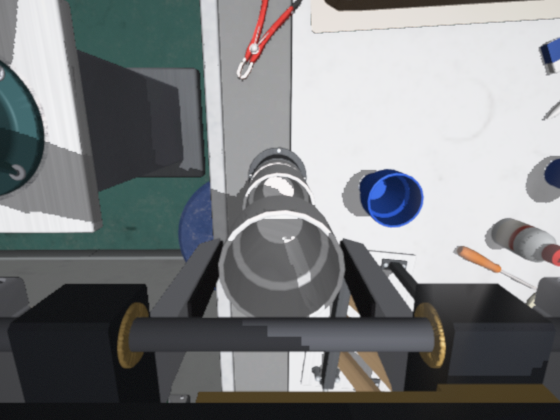

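```bash
python3 -m inch '-0.2 0 2 0 1; -0.2 0 5 0 1; -0.2 0 7 0 1; -0.2 0 7.6 0 1; -0.2 0 7.8 0 1; -0.2 0 7.8 0 1; -0.2 0 7.8 0 1'
python3 - <<'E'
from rims import *
st();rows((.4303,-.0750,.1975,0))
E
```

```text
time: 52.12
tool_pos: [0.4317, -0.0754, 0.2072]
ee_rot: [3.134, -0.019, 0.004]
wrist_force: [0.3, 0.7, -3.1]
width: 0.07
t 52.12 tcp [ 0.4317 -0.0754  0.2072] rpy [ 3.1344 -0.0189  0.0036] F [ 0.3  0.7 -3.1] w 0.0700 q [-0.3  -0.18  1.63 -0.    1.68 -0.31]
-0.15 -0.05 0.97 0.004
```

```bash
python3 -m inch '-0.13 -0.04 0.3 0 1; -0.13 -0.04 0.6 0 1; -0.13 -0.04 0.9 0 1; -0.13 -0.04 0.9 0 1'; python3 -m inch '0 0 0.1 0 1; 0 0 0.2 0 1; 0 0 0.2 0 1'; python3 -m inch '0 0 0.1 0 1; 0 0 0.15 0 1; 0 0 0.15 0 1'
```

```text
time: 52.45
tool_pos: [0.4303, -0.0751, 0.1978]
ee_rot: [3.135, -0.018, 0.003]
wrist_force: [-0.1, 0.4, -3.4]
width: 0.0705
time: 52.7
tool_pos: [0.4302, -0.075, 0.1956]
ee_rot: [3.135, -0.018, 0.003]
wrist_force: [1.1, 0.1, -2.4]
width: 0.0702
time: 52.95
tool_pos: [0.4301, -0.0751, 0.1939]
ee_rot: [3.135, -0.018, 0.003]
wrist_force: [-0.6, 0.4, -3.6]
width: 0.0702
```

```bash
python3 -m inch '0 0 0.06 0 1; 0 0 0.1 0 1; 0 0 0.1 0 1'
```

```text
time: 53.2
tool_pos: [0.4303, -0.0751, 0.1936]
ee_rot: [3.134, -0.019, 0.003]
wrist_force: [-0.5, 0.2, 0.4]
width: 0.0701
```

```bash
python3 -m inch '0 0 0.03 0 1; 0 0 0.03 0 0.8; 0 0 0 0 0.2; 0 0 0 0 0.1; 0 0 0 0 0; 0 0 0 0 0; 0 0 -1 0 0; 0 0 -4 0 0; 0 0 -8 0 0; 0 0 -9 0 0; 0 0 -9 0 0'
python3 - <<'E'
from rims import *
st()
im,d,KT=shot('wrist','w45'); P=cloud('w',d,KT); rim(P,(.43,-.0744),.218); rows((.30,.25,.28,.6))
E
```

```text
time: 54.12
tool_pos: [0.4304, -0.075, 0.2887]
ee_rot: [3.132, -0.028, 0.004]
wrist_force: [0.3, 0.1, 0.2]
width: 0.0939
t 54.12 tcp [ 0.4304 -0.075   0.2887] rpy [ 3.1316 -0.0276  0.0035] F [0.3 0.1 0.2] w 0.0939 q [-0.3  -0.19  1.47 -0.    1.83 -0.31]
1173 fit [ 0.4293 -0.0743  0.032 ] enc 429.4 -74.9 34.0 z 0.2177
-12.85 -32.52 -0.00 -0.597
```

Rim at z = 0.218 as expected. I'll retreat and inspect everything.

```bash
python3 -m inch '-1 -3 -1 0 0; -3 -7 -1 -0.1 0; -5 -11 -1 -0.2 0; -6 -15 -1 -0.3 0; -8 -19 -1 -0.4 0; -9.5 -23 -1 -0.5 0; -11 -27 -1 -0.6 0; -12.5 -31 -1 -0.6 0; -12.8 -32.5 -1 -0.6 0; -12.8 -32.5 -1 -0.6 0; -12.8 -32.5 -1 -0.6 0'
python3 - <<'E'
from rims import *
from boards import onstand
st()
im,d,KT=shot('top','t50'); P=cloud('t',d,KT); X,Y,Z=P[...,0],P[...,1],P[...,2]
rim(P,(.43,-.0735),.218)
cv2.imwrite('pics/t50z.png',cv2.resize(im[90:340,170:450],(672,600),interpolation=cv2.INTER_CUBIC))
m=(abs(X-.52)<.03)&(abs(Y+.312)<.125)&(Z>.034)&(Z<.045)
r=cv2.minAreaRect((P[m][:,:2]*1000).astype(np.float32)); print('bar',r,Z[m].mean(),np.polyfit(Y[m],Z[m],1),'seat by top fit .5213,-.3110 yaw -6.05deg')
for y in (.058,0,-.058): onstand(y)
im,d,KT=shot('side','s50')
cv2.imwrite('pics/s50z.png',cv2.resize(im[110:390,150:430],(600,600),interpolation=cv2.INTER_CUBIC))
# bottle
o=np.load('side0.npz'); df=cv2.absdiff(o['im'],im).max(2)[165:215,310:340]; print('bottle diff',df.mean(),df.max())
E
```

```text
time: 55.08
tool_pos: [0.2991, 0.2503, 0.2879]
ee_rot: [3.121, -0.01, 0.607]
wrist_force: [-0.7, -0.6, 0.3]
width: 0.094
t 55.08 tcp [0.2991 0.2503 0.2879] rpy [ 3.1212 -0.0097  0.6072] F [-0.7 -0.6  0.3] w 0.0940 q [ 0.57 -0.28  1.54 -0.02  1.87 -0.04]
189 fit [ 0.429  -0.0742  0.0322] enc 429.1 -74.2 33.8 z 0.218
bar ((531.2369384765625, -309.46630859375), (219.5299530029297, 43.83717727661133), 81.54206848144531) 0.03831542452416282 [0.0013002  0.03871908] seat by top fit .5213,-.3110 yaw -6.05deg
786 face x at z=.01,.13,.195 [0.0007 0.0492 0.0754] tilt 22.0 y 0.0417 0.0755
823 face x at z=.01,.13,.195 [0.0007 0.0492 0.0754] tilt 22.0 y -0.0167 0.016
842 face x at z=.01,.13,.195 [0.0011 0.0491 0.0752] tilt 21.8 y -0.0745 -0.0423
bottle diff 1.266 5
```

View pics/t50z.png

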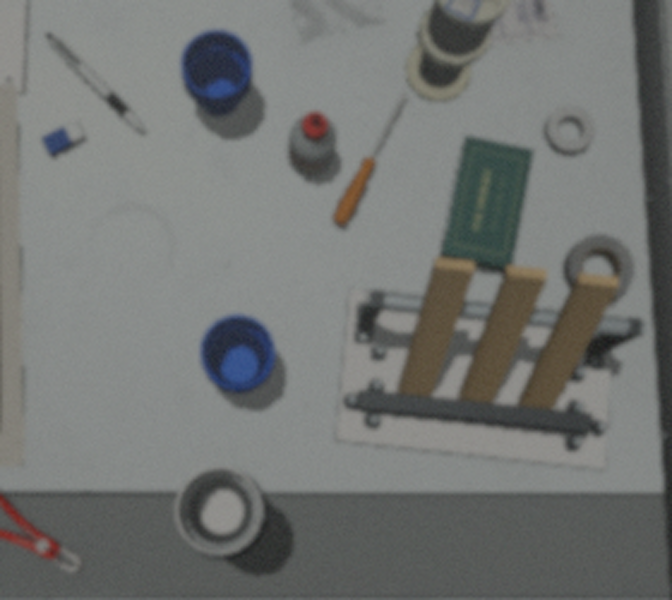

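View pics/s50z.png

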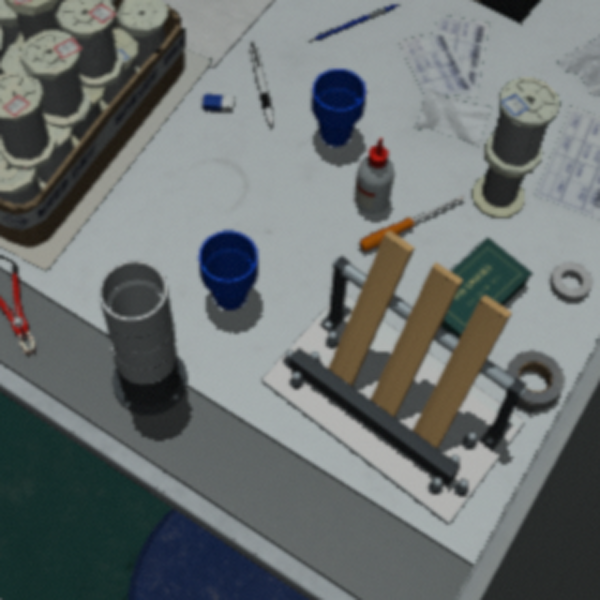

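Run:
```python
from h import *
s=S(); th=float(s['th']); Rm=np.array([[np.cos(th),np.sin(th)],[-np.sin(th),np.cos(th)]])
for c in ('top','side'):
    im,d,KT=shot(c); P=cloud(c,d,KT); Q=(P[...,:2]-s['t'])@Rm.T; Z=P[...,2]
    m=(abs(Q[...,0]+.009)<.012)&(abs(Q[...,1])<.125)&(Z>.0355)&(Z<.041)
    q=Q[m]; k=np.polyfit(q[:,1],q[:,0],1); print(c,len(q),'x',np.percentile(q[:,0],[2,98]).round(4),'y',np.percentile(q[:,1],[.3,99.7]).round(4),'yaw rel',k[0].round(4), 'zslope',np.polyfit(q[:,1],Z[m],1).round(4))
```

```text
top 652 x [-0.0181 -0.0006] y [-0.1045  0.1133] yaw rel -0.0035 zslope [0.0005 0.0382]
side 542 x [-0.0173  0.0005] y [-0.1059  0.1129] yaw rel -0.0065 zslope [0.0007 0.0384]
```

Run:
```python
from h import *
s=S(); th=float(s['th']); Rm=np.array([[np.cos(th),np.sin(th)],[-np.sin(th),np.cos(th)]])
for c in ('top','side'):
    im,d,KT=shot(c); P=cloud(c,d,KT); Q=(P[...,:2]-s['t'])@Rm.T; Z=P[...,2]
    m=(abs(Q[...,0]+.009)<.006)&(abs(Q[...,1])<.13)&(Z>.02)&(Z<.045)
    q=Q[m][:,1]; z=Z[m]
    for lo in (-.128,.100):
        print(c,[(round(y*1000),int(((q>y)&(q<=y+.002)).sum()),round(float(z[(q>y)&(q<=y+.002)].mean()*1000),1) if ((q>y)&(q<=y+.002)).any() else None) for y in np.arange(lo,lo+.028,.002)])
    if c=='top': cv2.imwrite('pics/barz.png',cv2.resize(im[245:285,305:435],(780,240),interpolation=cv2.INTER_CUBIC))
```

```text
top [(-128, 0, None), (-126, 0, None), (-124, 1, 28.3), (-122, 3, 28.6), (-120, 4, 28.3), (-118, 5, 28.7), (-116, 5, 28.1), (-114, 3, 25.3), (-112, 0, None), (-110, 0, None), (-108, 0, None), (-106, 5, 37.6), (-104, 3, 38.5), (-102, 6, 38.7)]
top [(100, 4, 40.0), (102, 5, 37.9), (104, 3, 38.1), (106, 5, 38.9), (108, 4, 38.0), (110, 5, 39.4), (112, 7, 36.3), (114, 2, 28.5), (116, 4, 30.5), (118, 4, 30.6), (120, 5, 28.5), (122, 3, 27.9), (124, 0, None), (126, 0, None)]
side [(-128, 0, None), (-126, 0, None), (-124, 4, 28.0), (-122, 4, 30.6), (-120, 4, 29.8), (-118, 4, 30.0), (-116, 3, 28.5), (-114, 0, None), (-112, 0, None), (-110, 0, None), (-108, 7, 33.9), (-106, 4, 38.2), (-104, 3, 39.6), (-102, 4, 38.0)]
side [(100, 5, 39.5), (102, 3, 41.2), (104, 3, 40.8), (106, 3, 35.7), (108, 5, 37.2), (110, 3, 37.8), (112, 1, 40.3), (114, 2, 30.8), (116, 5, 29.9), (118, 2, 28.8), (120, 3, 29.3), (122, 0, None), (124, 0, None), (126, 0, None)]
```

View pics/barz.png

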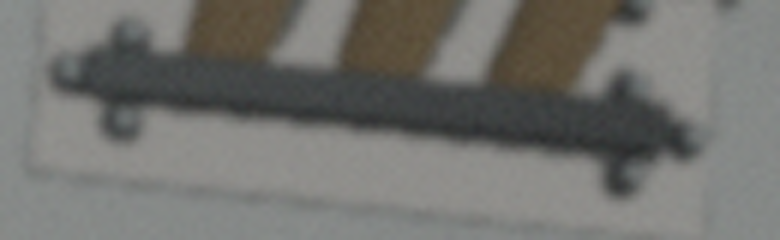

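Run:
```python
from h import *
st(); print(robot.close_job())
```

```text
t 55.53 tcp [0.3007 0.2492 0.2901] rpy [ 3.1215 -0.0144  0.6017] F [ 0.3 -0.   0.6] w 0.0937 q [ 0.56 -0.28  1.54 -0.02  1.87 -0.04]
the job is handed in; nothing more can be done
None
```

I handed the job in at 55.5 s. The bar, all three boards and all four tumblers are in place, though the bar is about 3.5 mm off centre lengthways.

- **Stop bar:** it lies flat in the front setting, with its top at 38 mm and no measurable slope. The gripper's body touched the rail (about 4 N) before the bar was fully down, so I backed off about 1 mm and let it drop the last 12 mm or so between the pins. The final check shows it against the end pin on the +y side, at the limit of the 7 mm play. I left it there because pushing it back meant bringing the arm close to the finished stack.
- **Boards:** there were three, now at about y = -58, 0 and +58 mm on the stand. They lean at 21.8°, 22.0° and 22.0° on the rail, with their feet against the bar to within about 1 mm.
- **Tumblers:** all four are nested upright in the holder. Their rims measured 104, 142, 180 and 218 mm as they went in, as expected. Each was lowered to first contact at about 7 N or less over its own weight, then released.
- **Bottle and blue cups:** the bottle is unchanged between the first and last side pictures. The blue cups were left alone.

I saw no sign of the bar being knocked aside during the run. The cameras disagreed by 1 to 2 mm, within the stated calibration. My first automatic fit of the bar's outline in the last picture took in parts of the boards, so I measured it again over the bar alone.

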